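# Load the tilted glitter sifter with its three rings

## Robot

A 7-joint arm with a two-finger parallel gripper is mounted at the origin on the work surface. World frame = base frame: x ahead of the robot, y to its left, z up, the work surface at z = 0. Lengths are in m, angles in degrees, forces in N, time in s.
With the tool pointing down it reaches from about 0.4 to 0.85 m from the base axis. Payload 4.5 kg.
Tool frame: the origin (TCP) lies at the very end of the fingers, on their centre line; the grasp point (between the pads) lies 19 mm behind it (env.tcp_to_grasp is the distance from the TCP to the grasp point, in m); z points along the fingers, y is the line along which they close (so a half turn about z gives the same grasp; the last joint's range is limited). The gripper opens to 85 mm and grips with 20 to 120 N. Pads are 22 mm wide; open, the fingers measure 114 mm over their backs; the gripper's body (76 mm by 85 mm) begins 54 mm behind the grasp point. The pads swing forward as they close: fully open they stand 13 mm farther back than shut.
Start: joints at [-66.303, 39.483, -11.15, 89.685, 9.013, 51.709, -12.324], TCP at [0.232, 0.58, 0.231] pointing down, gripper open.
Joint ranges: [-172.22, 172.22], [-26.19, 119.32], [-84.43, 86.54], [7.71, 146.69], [-57.33, 237.33], [2.42, 119.75], [-152.13, 152.13]. Speed limits (degrees/s): [147.25, 147.25, 180, 180, 180, 180, 180].

## Interface

Orientations are given as [roll, pitch, yaw] about the fixed x, y, z axes, in that order (R = Rz(yaw) Ry(pitch) Rx(roll)).
In Python, from bench import env, imaging gives the robot as it stands.
- The arm moves only by the tool send_rows, never from a script. Its argument "deltas" is a list of rows, each an object of numbers: "dx", "dy", "dz": the shift along the tool's x, y, z normalised to -1 to 1, where 1 is 12 cm; "ax", "ay", "az": the turn, a rotation vector about the tool's x, y, z normalised to -1 to 1, where 1 is 0.1 rad; "gripper": the closure, from 0 (fully open) to 1 (shut). In form: [{"dx": .., "dy": .., "dz": .., "ax": .., "ay": .., "az": .., "gripper": ..}, ...]. A call has 1 to 10 rows; each row shifts and turns the commanded pose from where the row before left it, along the tool's axes as they then stand; what a row does not reach is not made up. A row lasts 1/12 s, in which the tool goes at most 41.7 mm and 7.16 degrees, less where a joint would pass 70% of its speed; a pose out of reach is approached as far as the arm can. A call with a number of a shift or a turn outside -1 to 1 is refused whole. A call with a gripper value outside its range is refused whole. The fingers move at their own pace and stop on an object; "grip_force" is the grip in N (left out, the last holds). Time passes only in rows, so rows that do not move let the fingers close. It gives the time, the measured TCP pose, the force, the opening and the grip force at its end, in the units of the state.
- env.get_obs(): the state, without advancing time (a new reading comes with each control period).
- imaging.read_camera(name): name is "scene" or "top"; returns the picture (400x640x3 uint8, red, green, blue); there is no depth.
- imaging.camera_model(name): a dict with "fx", "fy", "cx", "cy" (pixels), "D" ([k1, k2, p1, p2, k3] as OpenCV has them; the pictures are not rectified), "eye" and "rotation" of the camera in the world. Camera axes: x right, y up, looking along -z (the intrinsics and any distortion apply to the point x, -y, -z); pixel columns grow to the right and rows downward; lengths in m; the calibration is good to about 2 mm. A picture is of the moment at which its call begins. camera_model takes no time and is no camera call.
- env.hand_in(): hands the job in; it is judged then, once.
The state is a dict: "time": time; "joint_positions": joint angles; "qd": joint speeds; "tau": joint torques, N m; "ee_pos": TCP position; "ee_rot": TCP orientation; "ft_force": force on the tool from outside, world axes, zero at the start; "moment": the same for the moment, N m; "width": finger opening in m; "grip_force": force on a finger pad.
Only numpy, scipy, OpenCV 4.12 (cv2) and the standard library are available. Lean on these libraries where they do the work, as an engineer would, in place of code of your own. Each camera call takes 0.05 s, during which the arm holds its last target. There are 200 camera calls.

## Task

Load the three plywood rings into the tilted sifting drum, each lowered in square to the drum and fully home: first the low sieve with the wire mesh, down to the bottom, then the tall plain spacer ring on the sieve, and last the flanged collar on the spacer. Set them down gently rather than letting them drop, and leave the other things on the table where they are.

Things in the scene. Friction and masses are not known exactly. Their poses are not given: they have to be found in the camera images.
- drum: Round steel drum fixed on a wooden stand, leaning 25 degrees from vertical, mouth towards the robot's side. Origin: centre of the bore's floor, 65 mm above the table. z: along the bore axis, out through the mouth; y: level. Bore 124 mm across, 75 deep, outside 132. Rigid. The rings may be turned any way about the axis. Fingers opened wider than the bore would catch its wall.
- drum_mouth (a point): Centre of the drum's mouth: on the bore axis, level with the lip, 75 mm out from the bore's floor; axes as the drum's. The last 8 mm of the bore flare out to 136 mm; the lip is 142 mm across outside. Two wooden cheeks of the stand, 72 to 84 mm either side along y, stay below the mouth. A loaded collar's flange stands 3 mm clear of the lip.
- sieve_center (a point): Sieve, the lowest ring: plywood with wire mesh floor, mm: 117 outside, 103 inside, 18 high, 55 with handle; 0.11-0.23 kg. This point: on its axis (z), 27.5 above its underside. Handle: flat steel bar along own x, 56 long, 10 thick (y), 16 high, grip by its flat sides; its middle on the axis, 47 above underside, 19.5 above this point. Starts flat on the table; home with its underside on the bore's floor.
- spacer_center (a point): Spacer, the tallest ring: plain plywood, open, mm: 117 outside, 103 inside, 40 high, 72 with handle; 0.14-0.28 kg. This point: on its axis (z), 36 above its underside. Handle: flat steel bar along own x, 76 long, 10 thick (y), 16 high, grip by its flat sides; its middle on the axis, 64 above underside, 28 above this point. Starts flat on the table; home with its underside 18 above the bore's floor.
- collar_center (a point): Collar: plywood ring, mm: 117 outside, 103 inside, 20 high below a 144 wide, 5 thick flange, 64 with handle; 0.14-0.28 kg. This point: on its axis (z), 32 above its underside. Handle: flat steel bar along own x, 96 long, 10 thick (y), 16 high, grip by its flat sides; its middle on the axis, 56 above underside, 24 above this point. Starts flat on the table; home with its underside 58 above the bore's floor.
- bauble_center (a point): Bystander: green glass bauble, 72 mm ball with an upright stem on a cork foot, 134 mm high; this point half-way up.
- pot_center (a point): Bystander: small closed glass pot, 48 mm across, 50 mm high; this point half-way up.
- tape_center (a point): Bystander: roll of paper tape lying flat, 90 mm across, 25 mm high, no handle; this point at its centre.
- brush_grip (a point): Bystander: brush, 180 mm long, lying flat; this point on its handle.
- spoon_grip (a point): Bystander: spoon, 170 mm long, lying flat; this point on its handle.
Things that resemble listed ones, but are neither listed nor needed, are in the scene too. What is shaped like the part that bears spacer_center but black or purple is not meant.

How it is judged (in metres and radians):
On the way, in this order (a step that is already met when the one before it is completed fails the run):
1. the sieve is home on the drum's floor (z of sieve_center in the frame of drum between 0.0235 and 0.0315 m and x of sieve_center in the frame of drum between -0.008 and 0.008 m and y of sieve_center in the frame of drum between -0.008 and 0.008 m and angle between the z axis of sieve_center and the z axis of drum, either way round below 0.08 rad), for 0.2 s.
2. the spacer is home on the sieve (all of step 1 and z of spacer_center in the frame of drum between 0.05 and 0.058 m and x of spacer_center in the frame of drum between -0.008 and 0.008 m and y of spacer_center in the frame of drum between -0.008 and 0.008 m and angle between the z axis of spacer_center and the z axis of drum, either way round below 0.08 rad), for 0.2 s.
3. the collar is home on the spacer (all of step 2 and z of collar_center in the frame of drum between 0.086 and 0.094 m and x of collar_center in the frame of drum between -0.008 and 0.008 m and y of collar_center in the frame of drum between -0.008 and 0.008 m and angle between the z axis of collar_center and the z axis of drum, either way round below 0.08 rad), for 0.2 s.
At the end, for the whole second after the job is handed in: Sieve on the drum's floor, spacer on the sieve, collar on the spacer: each within 4 mm of its seated height along the bore axis, within 8 mm of the axis each way, square to the bore within 0.08 rad (about 4.5 degrees), at rest (all of step 3 and linear speed of each of sieve, spacer, collar below 0.02 m/s); the robot touches nothing.
It fails at once if a ring falls in the drum (faster than 0.5 m/s less than 50 mm above its seat) ((linear speed of sieve above 0.5 m/s and z of sieve_center in the frame of drum below 0.0775 m and x of sieve_center in the frame of drum between -0.02 and 0.02 m and y of sieve_center in the frame of drum between -0.02 and 0.02 m) or (linear speed of spacer above 0.5 m/s and z of spacer_center in the frame of drum below 0.104 m and x of spacer_center in the frame of drum between -0.02 and 0.02 m and y of spacer_center in the frame of drum between -0.02 and 0.02 m) or (linear speed of collar above 0.5 m/s and z of collar_center in the frame of drum below 0.14 m and x of collar_center in the frame of drum between -0.02 and 0.02 m and y of collar_center in the frame of drum between -0.02 and 0.02 m)).
It fails at once if the bauble, pot, tape, brush or spoon is moved more than 30 mm (distance of any of bauble_center, pot_center, tape_center, brush_grip, spoon_grip from where it was at the start of the episode above 0.03 m).
It also fails if it takes over 72 s, if anything falls off the work surface, if the arm or the gripper's body presses on something with over 40 N, if the wrist force passes 120 N, or if a joint passes its speed limit or range.

## Working session

There is one attempt and no reset: what is moved stays moved. The work goes in short steps, Python scripts to look and compute and a tool call to move; the robot and the scene stay as the last step left them, time stands still between calls to the robot, and variables do not carry over. Pictures are saved under pics/ and viewed, at most 10 in all, crops included, and the job is handed in when it is done.

Besides the shell and the picture viewer there is one more tool, called after "Call:" as a command line: name --argument value ..., lists and objects as JSON in quotes. send_rows: Moves the arm, as the interface text tells. Its arguments: {"type":"object","properties":{"deltas":{"type":"array","items":{"type":"object","properties":{"dx":{"type":"number"},"dy":{"type":"number"},"dz":{"type":"number"},"ax":{"type":"number"},"ay":{"type":"number"},"az":{"type":"number"},"gripper":{"type":"number"}}}},"grip_force":{"type":"number"}},"required":["deltas"]}

```bash
mkdir -p pics; ls; python3 - <<'E'
from bench import env, imaging
import cv2,numpy as np
for n in("scene","top"):
    im=imaging.read_camera(n); cv2.imwrite(f"pics/{n}0.png",im[:,:,::-1])
    m=imaging.camera_model(n); print(n,m)
o=env.get_obs();print(o)
E
```

```text
pics
scene {'fx': 380.7443533544062, 'fy': 380.7443533544062, 'cx': 312.0206447483379, 'cy': 207.40903749632818, 'D': array([0.0016105, 0.       , 0.       , 0.       , 0.       ]), 'eye': array([0.93762479, 0.80336263, 0.81104541]), 'rotation': array([ 48.67854013,   1.2194293 , 149.86654954])}
top {'fx': 375.5146504132307, 'fy': 375.5146504132307, 'cx': 319.57725659892, 'cy': 199.91699880506545, 'D': array([-0.08982217,  0.        ,  0.        ,  0.        ,  0.        ]), 'eye': array([0.38401696, 0.1077879 , 1.28213872]), 'rotation': array([  8.882308  ,  -1.2342129 , -90.64981112])}
{'time': 0.1, 'joint_positions': array([-66.3056698 ,  39.52922082, -11.14606958,  89.73979093,
         9.01157524,  51.71146826, -12.32382737]), 'qd': array([ 0.09205378, -0.1120599 , -0.01640935, -0.13580032, -0.01913773,
        0.08263811,  0.07685783]), 'tau': array([-1.95725603e-03, -5.40601015e+01, -1.27125375e+00, -1.58987653e+01,
        9.35738994e-03,  4.39944750e-03, -1.03704224e-05]), 'ee_pos': array([0.23148453, 0.57990029, 0.23055139]), 'ee_rot': array([-1.79901505e+02,  6.06695220e-03,  1.58247279e+02]), 'ft_force': array([0.01362812, 0.64912426, 0.6923839 ]), 'moment': array([0.00513787, 0.02805088, 0.00542073]), 'grip_force': 0.0, 'width': 0.08562809297283068}
```

View pics/scene0.png

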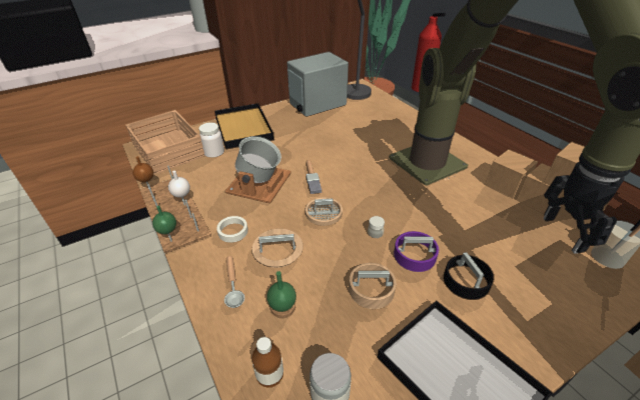

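View pics/top0.png

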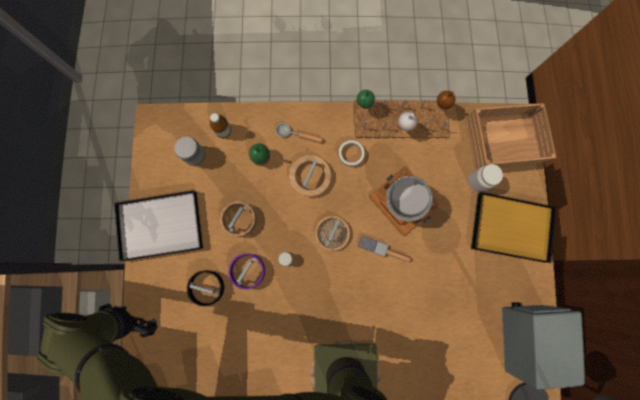

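The scene view shows the sieve (323,210, mesh), collar (277,247, wide flange), plywood spacer (372,285) and drum (258,160). The spacer-shaped candidates are plywood (372,285), purple (416,251) and black (468,275). Plywood fits, because the other two colours are excluded. In the top view the sieve is at (333,233), the collar at (310,175), the spacer at (238,218) and the drum at (410,198). I'll confirm these in one enlarged crop.

```bash
cat > h.py <<'E'
from bench import env, imaging
import cv2,numpy as np
from scipy.spatial.transform import Rotation as R
F=np.diag([1,-1,-1.])
def cam(n):
    m=imaging.camera_model(n); K=np.array([[m['fx'],0,m['cx']],[0,m['fy'],m['cy']],[0,0,1]])
    Rw=R.from_euler('xyz',m['rotation'],degrees=True).as_matrix()@F  # cv cam->world
    return K,m['D'],np.array(m['eye']),Rw
def ray(n,px):
    K,D,e,Rw=cam(n); p=cv2.undistortPoints(np.array(px,float).reshape(-1,1,2),K,D)[:,0]
    return e,np.c_[p,np.ones(len(p))]@Rw.T
def plane(n,px,z):
    e,d=ray(n,px); return e+d*((z-e[2])/d[:,2])[:,None]
def proj(n,P):
    K,D,e,Rw=cam(n); P=np.atleast_2d(P)
    return cv2.projectPoints((P-e)@Rw,np.zeros(3),np.zeros(3),K,D)[0][:,0]
E
python3 - <<'E'
from h import *
t=cv2.imread('pics/top0.png');c=t[140:270,200:450]
a=cv2.resize(c,(800,416),interpolation=cv2.INTER_CUBIC);cv2.imwrite('pics/ct.png',a)
s=cv2.imread('pics/scene0.png');c=s[130:310,220:400]
cv2.imwrite('pics/cs.png',cv2.resize(c,(594,594),interpolation=cv2.INTER_CUBIC))
print(plane('top',[[333,233],[310,175],[238,218],[410,198]],.05))
print(plane('scene',[[323,208],[277,242],[372,275],[258,150]],.05))
E
```

```text
[[ 0.46607091  0.0362455   0.05      ]
 [ 0.66120016  0.11025001  0.05      ]
 [ 0.51812692  0.34869157  0.05      ]
 [ 0.58040127 -0.22488035  0.05      ]]
[[ 0.49005785  0.06609672  0.05      ]
 [ 0.67153688  0.12068443  0.05      ]
 [ 0.51756435  0.34719584  0.05      ]
 [ 0.52589356 -0.33373995  0.05      ]]
```

View pics/ct.png

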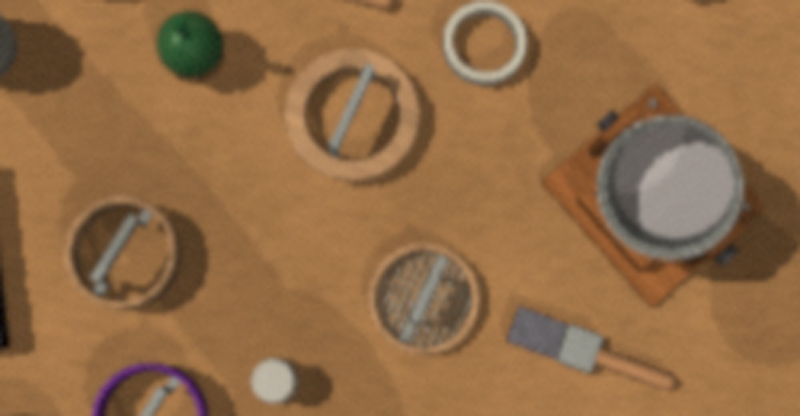

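View pics/cs.png

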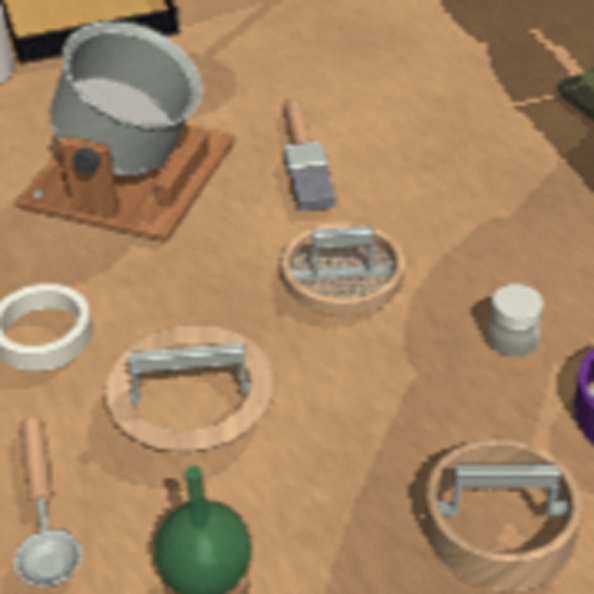

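The crops confirm all three: mesh sieve, flanged collar and plywood spacer. The drum stand's bolts show at top-crop (607,120) and (726,255), which gives the drum's y axis. Next I'll measure.

```bash
cat > m.py <<'E'
from h import *
C=lambda p:np.array(p,float)/3.2+[200-.3,140-.3]
S=lambda p:np.array(p,float)/3.3+[220-.3,130-.3]
hd={'sieve':([[443,260],[408,335]],[[314,236],[373,236]],.055,.018,[426,299],'28'),
'spacer':([[136,220],[99,279]],[[457,472],[560,472]],.072,.04,[122,251],'38'),
'collar':([[369,68],[334,152]],[[131,352],[244,350]],.064,.025,[354,115],'48')}
for k,(t,s,z,zr,c,_) in hd.items():
    a=plane('top',C(t),z);b=plane('scene',S(s),z);r=plane('top',C([c]),zr)[0]
    for n,q in(('top',a),('scene',b)):
        d=q[0]-q[1];print(k,n,'mid',q.mean(0).round(4),'len',np.linalg.norm(d).round(4),'yaw',np.degrees(np.arctan2(d[1],d[0])).round(1))
    print('   rim centre',r.round(4))
# refined top masks
im=cv2.imread('pics/top0.png');b,g,r=[im[:,:,i].astype(int) for i in range(3)]
m=((r-b)<25).astype(np.uint8); 
n,l,st,ce=cv2.connectedComponentsWithStats(m)
for i in range(1,n):
    x,y,w,h,A=st[i]
    if 215<ce[i][0]<445 and 145<ce[i][1]<265 and A>15:
        p=np.argwhere(l==i)[:,::-1].astype(np.float32);print(ce[i].round(1),(x,y,w,h,A),cv2.minAreaRect(p),cv2.fitEllipse(cv2.convexHull(p)) if A>100 else '')
kn=plane('top',C([[607,120],[726,255]]),.09);d=kn[0]-kn[1];print('knobs',kn.round(4),np.degrees(np.arctan2(d[1],d[0])),np.linalg.norm(d))
e=plane('top',C([[543,180],[655,305]]),.01);d=e[0]-e[1];print('edge',e.round(4),np.degrees(np.arctan2(d[1],d[0])),np.linalg.norm(d))
print('mouth',plane('top',C([[671,188]]),.133))
# scene: tilted lip centre guess
print('mouth scene',plane('scene',S([[131,66]]),.133))
E
python3 m.py
```

```text
sieve top mid [0.467  0.0375 0.055 ] len 0.0848 yaw -25.9
sieve scene mid [0.4746 0.0454 0.055 ] len 0.0547 yaw -31.6
   rim centre [0.4677 0.035  0.018 ]
spacer top mid [0.5169 0.3495 0.072 ] len 0.0699 yaw -31.3
spacer scene mid [0.5218 0.357  0.072 ] len 0.0761 yaw -31.1
   rim centre [0.5188 0.3512 0.04  ]
collar top mid [0.6615 0.1116 0.064 ] len 0.0963 yaw -22.5
collar scene mid [0.6677 0.1124 0.064 ] len 0.0941 yaw -29.9
   rim centre [0.6646 0.1092 0.025 ]
[259.1 153.6] (np.int32(250), np.int32(144), np.int32(19), np.int32(20), np.int32(302)) ((259.0, 153.5), (19.0, 18.0), 90.0) ((259.12591552734375, 153.53746032714844), (18.6872501373291, 20.141395568847656), 132.29049682617188)
[309.4 173.6] (np.int32(303), np.int32(161), np.int32(14), np.int32(27), np.int32(66)) ((309.60333251953125, 174.26231384277344), (3.5486624240875244, 28.628536224365234), 23.498565673828125) 
[409.3 198.3] (np.int32(387), np.int32(177), np.int32(47), np.int32(44), np.int32(1557)) ((409.25006103515625, 197.75001525878906), (43.84062194824219, 43.133514404296875), 45.0) ((409.4947814941406, 198.397705
[... 835 characters left out ...]
5.7] (np.int32(359), np.int32(237), np.int32(29), np.int32(19), np.int32(308)) ((373.06787109375, 245.8099822998047), (27.983186721801758, 11.43543529510498), 19.65382194519043) ((373.1112976074219, 246.00946044921875), (14.072643280029297, 33.38179397583008), 109.75364685058594)
[286.8 258.9] (np.int32(281), np.int32(253), np.int32(12), np.int32(12), np.int32(99)) ((286.5, 258.5), (11.0, 11.0), 90.0) 
knobs [[ 0.6434 -0.1491  0.09  ]
 [ 0.5036 -0.2652  0.09  ]] 39.70466473013293 0.18172081737013634
edge [[ 0.595  -0.094   0.01  ]
 [ 0.4589 -0.2102  0.01  ]] 40.50098426779476 0.17898025467747583
mouth [[ 0.56575982 -0.20045097  0.133     ]]
mouth scene [[ 0.56615273 -0.20894069  0.133     ]]
```

```bash
cat >> h.py <<'E'
def drum(M,az):
    az=np.radians(az);t=np.radians(25)
    z=np.array([np.sin(t)*np.cos(az),np.sin(t)*np.sin(az),np.cos(t)])
    y=np.array([np.sin(az),-np.cos(az),0]);x=np.cross(y,z)
    return np.c_[x,y,z],np.array(M)-.075*z
E
python3 - <<'E'
from h import *
A,O=drum([.566,-.202,.133],130);print(A.round(3),O.round(4))
th=np.linspace(0,2*np.pi,73)
ov=[]
for n,(x0,y0) in(('top',(375,165)),('scene',(225,130))):
    im=cv2.imread(f'pics/{n}0.png')[y0:y0+72,x0:x0+72];im=cv2.resize(im,None,fx=5.5,fy=5.5,interpolation=cv2.INTER_CUBIC)
    for r,z,c in((.071,.075,(0,0,255)),(.062,0,(0,255,0))):
        P=O+(A@np.array([r*np.cos(th),r*np.sin(th),0*th+z])).T
        p=((proj(n,P)-[x0,y0]+.5)*5.5*16).astype(int)
        cv2.polylines(im,[p.reshape(-1,1,2)],True,c,1,cv2.LINE_AA,4)
    ov.append(im)
cv2.imwrite('pics/ov.png',np.hstack(ov))
E
```

```text
[[ 0.583  0.766 -0.272]
 [-0.694  0.643  0.324]
 [ 0.423  0.     0.906]] [ 0.5864 -0.2263  0.065 ]
```

View pics/ov.png

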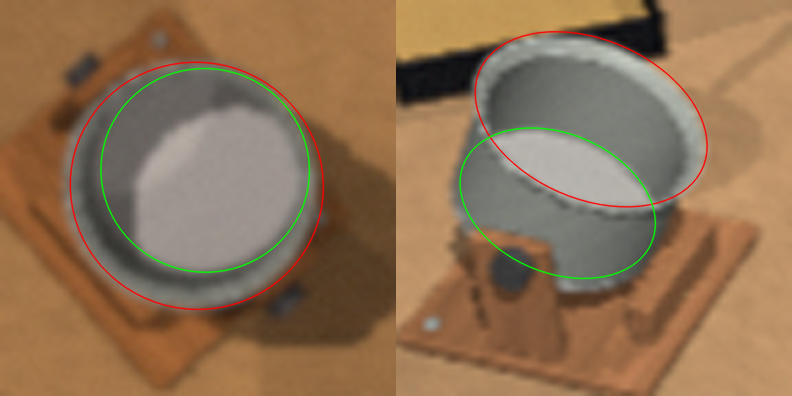

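The overlay matches the drum to about 1 px in both views, so the pose is good. Next is a move planner that only prints numbers.

```bash
cat > plan.py <<'E'
from h import *
import sys
A,O=drum([.566,-.2005,.133],130)
def tool(yaw): return R.from_euler('xyz',[180,0,yaw],degrees=True)
def dtool(yaw): # pointing into drum, minimal tilt from pointing down with yaw
    q,_=R.align_vectors([-A[:,2]],[[0,0,-1]]);
    v=np.cross([0,0,-1],-A[:,2]);v=v/np.linalg.norm(v)*np.radians(25)
    return R.from_rotvec(v)*tool(yaw)
def plan(p,Rt,n,start=None):
    o=env.get_obs();p0,R0=start or (o['ee_pos'],R.from_euler('xyz',o['ee_rot'],degrees=True))
    w=(R0.inv()*Rt).as_rotvec()/n;d=(np.array(p)-p0)/n
    print('n',n,'step mm',1e3*np.linalg.norm(d),'turn',w.round(4))
    for i in range(n):
        Ri=R0*R.from_rotvec(w*i);print((Ri.inv().apply(d)/.12).round(3),(w/.1).round(2))
    return np.array(p),Rt
def din(h,x=0,y=0): # TCP position h above floor on axis
    return O+A@np.array([x,y,h])
def state():
    o=env.get_obs();R0=R.from_euler('xyz',o['ee_rot'],degrees=True)
    print(round(o['time'],2),o['ee_pos'].round(4),o['ee_rot'].round(1),'F',o['ft_force'].round(1),'w',round(o['width'],4),o['grip_force'],'q',o['joint_positions'].round(0))
    print('in drum',(A.T@(o['ee_pos']-O)).round(4),'toolz.axis deg',np.degrees(np.arccos(-R0.as_matrix()[:,2]@A[:,2])).round(2))
E
python3 - <<'E'
from plan import *
state();plan([.469,.038,.13],tool(155),15)
E
```

```text
0.1 [0.2315 0.5799 0.2306] [-179.9    0.   158.2] F [0.  0.6 0.7] w 0.0856 0.0 q [-66.  40. -11.  90.   9.  52. -12.]
in drum [-0.6955  0.2454  0.5069] toolz.axis deg 24.95
n 15 step mm 40.01000452095231 turn [-0.0001  0.      0.0038]
[-0.234 -0.231  0.056] [-0.    0.    0.04]
[-0.235 -0.23   0.056] [-0.    0.    0.04]
[-0.236 -0.229  0.056] [-0.    0.    0.04]
[-0.237 -0.228  0.056] [-0.    0.    0.04]
[-0.238 -0.227  0.056] [-0.    0.    0.04]
[-0.238 -0.226  0.056] [-0.    0.    0.04]
[-0.239 -0.225  0.056] [-0.    0.    0.04]
[-0.24  -0.224  0.056] [-0.    0.    0.04]
[-0.241 -0.223  0.056] [-0.    0.    0.04]
[-0.242 -0.223  0.056] [-0.    0.    0.04]
[-0.243 -0.222  0.056] [-0.    0.    0.04]
[-0.244 -0.221  0.056] [-0.    0.    0.04]
[-0.244 -0.22   0.056] [-0.    0.    0.04]
[-0.245 -0.219  0.056] [-0.    0.    0.04]
[-0.246 -0.218  0.056] [-0.    0.    0.04]
```

Call:
send_rows --deltas '[{"dx": -0.178,"dy": -0.172,"dz": 0.042,"az": 0.03},{"dx": -0.178,"dy": -0.172,"dz": 0.042,"az": 0.03},{"dx": -0.178,"dy": -0.171,"dz": 0.042,"az": 0.03},{"dx": -0.178,"dy": -0.17,"dz": 0.042,"az": 0.03},{"dx": -0.178,"dy": -0.17,"dz": 0.042,"az": 0.03},{"dx": -0.178,"dy": -0.17,"dz": 0.042,"az": 0.03},{"dx": -0.178,"dy": -0.17,"dz": 0.042,"az": 0.03},{"dx": -0.18,"dy": -0.168,"dz": 0.042,"az": 0.03},{"dx": -0.18,"dy": -0.168,"dz": 0.042,"az": 0.03},{"dx": -0.18,"dy": -0.168,"dz": 0.042,"az": 0.03}]' --grip_force 40

```text
invalid input at $.deltas[0]: expected keys dx, dy, dz, ax, ay, az, gripper
```

Call:
send_rows --deltas '[{"dx": -0.182,"dy": -0.167,"dz": 0.042,"az": 0.03},{"dx": -0.182,"dy": -0.167,"dz": 0.042,"az": 0.03},{"dx": -0.182,"dy": -0.166,"dz": 0.042,"az": 0.03},{"dx": -0.182,"dy": -0.166,"dz": 0.042,"az": 0.03},{"dx": -0.183,"dy": -0.165,"dz": 0.042,"az": 0.03},{"dx": -0.183,"dy": -0.165,"dz": 0.042,"az": 0.03},{"dx": -0.183,"dy": -0.165,"dz": 0.042,"az": 0.03},{"dx": -0.184,"dy": -0.164,"dz": 0.042,"az": 0.03},{"dx": -0.184,"dy": -0.164,"dz": 0.042,"az": 0.03},{"dx": -0.184,"dy": -0.164,"dz": 0.042,"az": 0.03}]'

```text
invalid input at $.deltas[0]: expected keys dx, dy, dz, ax, ay, az, gripper
```

```bash
python3 - <<'E'
from plan import *
im=imaging.read_camera('scene');cv2.imwrite('pics/s1.png',cv2.resize(im[120:300,230:430,::-1],None,fx=3.3,fy=3.3,interpolation=cv2.INTER_CUBIC))
state();o=env.get_obs();print(proj('scene',o['ee_pos']));plan([.469,.038,.029],tool(155),5)
E
```

```text
0.15 [0.2316 0.58   0.2307] [-179.9    0.   158.2] F [ 0.1 -1.1 -0.2] w 0.0858 0.0 q [-66.  40. -11.  90.   9.  52. -12.]
in drum [-0.6954  0.2455  0.507 ] toolz.axis deg 24.96
[[559.15437587 239.44625019]]
n 5 step mm 125.02709665667638 turn [-0.0003  0.      0.0113]
[-0.702 -0.692  0.337] [-0.    0.    0.11]
[-0.71  -0.684  0.337] [-0.    0.    0.11]
[-0.718 -0.676  0.337] [-0.    0.    0.11]
[-0.725 -0.668  0.337] [-0.    0.    0.11]
[-0.733 -0.66   0.336] [-0.    0.    0.11]
```

View pics/s1.png

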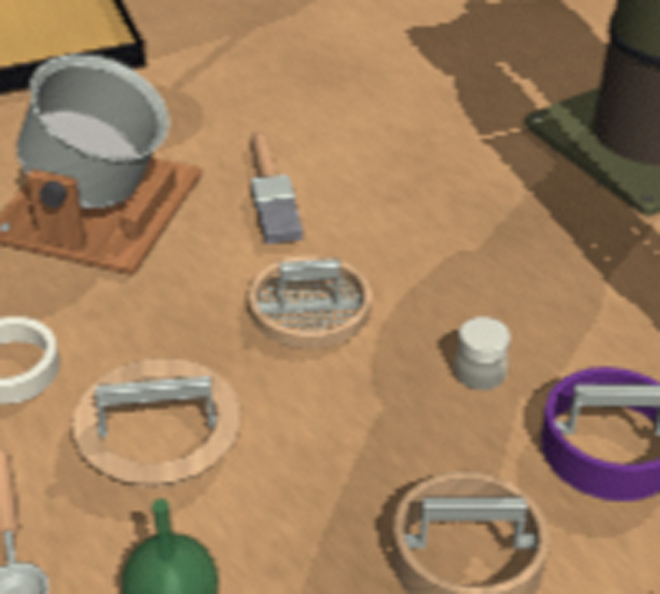

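The move was refused because every row needs all seven keys, so this picture shows the arm's start state with the rings unmoved. Resending with all keys.

Call:
send_rows --deltas '[{"dx": -0.178,"dy": -0.172,"dz": 0.042,"ax": 0,"ay": 0,"az": 0.03,"gripper": 0},{"dx": -0.178,"dy": -0.172,"dz": 0.042,"ax": 0,"ay": 0,"az": 0.03,"gripper": 0},{"dx": -0.178,"dy": -0.171,"dz": 0.042,"ax": 0,"ay": 0,"az": 0.03,"gripper": 0},{"dx": -0.178,"dy": -0.17,"dz": 0.042,"ax": 0,"ay": 0,"az": 0.03,"gripper": 0},{"dx": -0.178,"dy": -0.17,"dz": 0.042,"ax": 0,"ay": 0,"az": 0.03,"gripper": 0},{"dx": -0.178,"dy": -0.17,"dz": 0.042,"ax": 0,"ay": 0,"az": 0.03,"gripper": 0},{"dx": -0.178,"dy": -0.17,"dz": 0.042,"ax": 0,"ay": 0,"az": 0.03,"gripper": 0},{"dx": -0.18,"dy": -0.168,"dz": 0.042,"ax": 0,"ay": 0,"az": 0.03,"gripper": 0},{"dx": -0.18,"dy": -0.168,"dz": 0.042,"ax": 0,"ay": 0,"az": 0.03,"gripper": 0},{"dx": -0.18,"dy": -0.168,"dz": 0.042,"ax": 0,"ay": 0,"az": 0.03,"gripper": 0}]' --grip_force 40

```text
time: 0.98
ee_pos: [0.3519, 0.3087, 0.1807]
ee_rot: [180.0, -0.0, 156.5]
ft_force: [1.1, 0.7, 0.1]
width: 0.0853
grip_force: 0.0
```

Call:
send_rows --deltas '[{"dx": -0.182,"dy": -0.167,"dz": 0.042,"ax": 0,"ay": 0,"az": 0.03,"gripper": 0},{"dx": -0.182,"dy": -0.167,"dz": 0.042,"ax": 0,"ay": 0,"az": 0.03,"gripper": 0},{"dx": -0.182,"dy": -0.166,"dz": 0.042,"ax": 0,"ay": 0,"az": 0.03,"gripper": 0},{"dx": -0.182,"dy": -0.166,"dz": 0.042,"ax": 0,"ay": 0,"az": 0.03,"gripper": 0},{"dx": -0.183,"dy": -0.165,"dz": 0.042,"ax": 0,"ay": 0,"az": 0.03,"gripper": 0},{"dx": -0.183,"dy": -0.165,"dz": 0.042,"ax": 0,"ay": 0,"az": 0.03,"gripper": 0},{"dx": -0.183,"dy": -0.165,"dz": 0.042,"ax": 0,"ay": 0,"az": 0.03,"gripper": 0},{"dx": -0.184,"dy": -0.164,"dz": 0.042,"ax": 0,"ay": 0,"az": 0.03,"gripper": 0},{"dx": -0.184,"dy": -0.164,"dz": 0.042,"ax": 0,"ay": 0,"az": 0.03,"gripper": 0},{"dx": -0.184,"dy": -0.164,"dz": 0.042,"ax": 0,"ay": 0,"az": 0.03,"gripper": 0}]'

```text
time: 1.82
ee_pos: [0.4706, 0.0376, 0.1301]
ee_rot: [180.0, -0.0, 154.8]
ft_force: [0.3, 0.8, -0.2]
width: 0.0855
grip_force: 0.0
```

```bash
python3 - <<'E'
from plan import *
state();s=plan([.469,.038,.029],tool(155),8)
E
```

```text
1.82 [0.4706 0.0376 0.1301] [180.   -0.  154.8] F [ 0.3  0.8 -0.2] w 0.0855 0.0 q [ -2.  39. -13. 121.  22.  23.  32.]
in drum [-0.2221  0.08    0.1754] toolz.axis deg 25.01
n 8 step mm 12.645088492205 turn [ 0.     -0.     -0.0004]
[ 0.002 -0.     0.105] [ 0. -0. -0.]
[ 0.002 -0.     0.105] [ 0. -0. -0.]
[ 0.002 -0.     0.105] [ 0. -0. -0.]
[ 0.002 -0.     0.105] [ 0. -0. -0.]
[ 0.002 -0.     0.105] [ 0. -0. -0.]
[ 0.002 -0.     0.105] [ 0. -0. -0.]
[ 0.002 -0.     0.105] [ 0. -0. -0.]
[ 0.002 -0.     0.105] [ 0. -0. -0.]
```

Call:
send_rows --deltas '[{"dx": 0.002,"dy": 0,"dz": 0.105,"ax": 0,"ay": 0,"az": 0,"gripper": 0},{"dx": 0.002,"dy": 0,"dz": 0.105,"ax": 0,"ay": 0,"az": 0,"gripper": 0},{"dx": 0.002,"dy": 0,"dz": 0.105,"ax": 0,"ay": 0,"az": 0,"gripper": 0},{"dx": 0.002,"dy": 0,"dz": 0.105,"ax": 0,"ay": 0,"az": 0,"gripper": 0},{"dx": 0.002,"dy": 0,"dz": 0.105,"ax": 0,"ay": 0,"az": 0,"gripper": 0},{"dx": 0.002,"dy": 0,"dz": 0.105,"ax": 0,"ay": 0,"az": 0,"gripper": 0},{"dx": 0.002,"dy": 0,"dz": 0.105,"ax": 0,"ay": 0,"az": 0,"gripper": 0},{"dx": 0.002,"dy": 0,"dz": 0.105,"ax": 0,"ay": 0,"az": 0,"gripper": 0}]'

```text
time: 2.48
ee_pos: [0.4686, 0.04, 0.029]
ee_rot: [180.0, 0.0, 154.8]
ft_force: [0.6, 1.6, 0.7]
width: 0.0853
grip_force: 0.0
```

Call:
send_rows --deltas '[{"dx": 0,"dy": 0,"dz": 0,"ax": 0,"ay": 0,"az": 0,"gripper": 1},{"dx": 0,"dy": 0,"dz": 0,"ax": 0,"ay": 0,"az": 0,"gripper": 1},{"dx": 0,"dy": 0,"dz": 0,"ax": 0,"ay": 0,"az": 0,"gripper": 1},{"dx": 0,"dy": 0,"dz": 0,"ax": 0,"ay": 0,"az": 0,"gripper": 1},{"dx": 0,"dy": 0,"dz": 0,"ax": 0,"ay": 0,"az": 0,"gripper": 1},{"dx": 0,"dy": 0,"dz": 0,"ax": 0,"ay": 0,"az": 0,"gripper": 1},{"dx": 0,"dy": 0,"dz": 0,"ax": 0,"ay": 0,"az": 0,"gripper": 1}]'

```text
time: 3.07
ee_pos: [0.4688, 0.0398, 0.0303]
ee_rot: [180.0, 0.1, 154.8]
ft_force: [-0.8, -0.2, 5.5]
width: 0.0092
grip_force: 40.6
```

```bash
python3 - <<'E'
from plan import *
state()
im=imaging.read_camera('scene');cv2.imwrite('pics/s2.png',cv2.resize(im[120:300,230:430,::-1],None,fx=3.3,fy=3.3,interpolation=cv2.INTER_CUBIC))
E
```

```text
3.07 [0.4688 0.0398 0.0303] [1.800e+02 1.000e-01 1.548e+02] F [-0.8 -0.2  5.5] w 0.0092 40.5571174621582 q [ -8.  50.  -4. 124.  26.   7.  28.]
in drum [-0.2668  0.0799  0.0861] toolz.axis deg 24.97
```

View pics/s2.png

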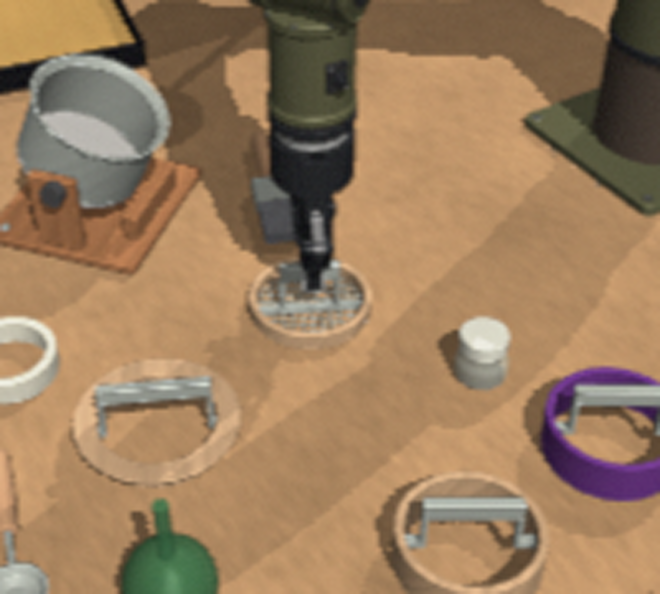

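The sieve handle is gripped at crop (315,275), with the ring spanning x 249–371. Next I'll check the ring's centre in the hand and plan the transfer.

```bash
python3 - <<'E'
from plan import *
th=np.linspace(0,2*np.pi,361);o=env.get_obs()
for c in (o['ee_pos'][:2],o['ee_pos'][:2]+.003*np.array([.906,-.42])):
    P=np.r_[[[c[0]+.0585*np.cos(a),c[1]+.0585*np.sin(a),z] for a in th for z in(0.,.018)]]
    p=(proj('scene',P)-[230,120]+.5)*3.3;print(c,p.min(0),p.max(0))
    P=np.r_[[[c[0]+.0585*np.cos(a),c[1]+.0585*np.sin(a),z] for a in th for z in(0.,.018)]]
    p=(proj('top',P)-[200,140]+.5)*3.2;print('topcrop',p.min(0),p.max(0))
for yaw in(155,110,200):
    q=dtool(yaw);print(yaw,q.as_euler('xyz',degrees=True).round(1))
print('above mouth',din(.17),'home',din(.0303))
p0=(o['ee_pos']+[0,0,.0],R.from_euler('xyz',o['ee_rot'],degrees=True))
s=plan(o['ee_pos']+[0,0,.16],p0[1],6)
s=plan(din(.19),dtool(155),15,s)
E
```

```text
[0.46873852 0.03973919] [251.90064842 254.60455511] [374.96417473 350.29403548]
topcrop [366.39003144 243.47932977] [477.56799743 355.04444041]
[0.47145652 0.03847919] [248.76390501 254.832052  ] [371.83448368 350.54986968]
topcrop [367.54811562 240.9182047 ] [478.70275116 352.45413448]
155 [-168.9   22.5  157.2]
110 [170.9  23.4 108.1]
200 [-156.3    8.3 -158.3]
above mouth [ 0.54019289 -0.16974428  0.21909924] home [ 0.57814292 -0.21497137  0.09248804]
n 6 step mm 26.66666666666667 turn [0. 0. 0.]
[-0.     0.    -0.222] [0. 0. 0.]
[-0.     0.    -0.222] [0. 0. 0.]
[-0.     0.    -0.222] [0. 0. 0.]
[-0.     0.    -0.222] [0. 0. 0.]
[-0.     0.    -0.222] [0. 0. 0.]
[-0.     0.    -0.222] [0. 0. 0.]
n 15 step mm 14.57141733236291 turn [ 0.0123 -0.0263 -0.0003]
[-0.081 -0.086 -0.026] [ 0.12 -0.26 -0.  ]
[-0.082 -0.087 -0.023] [ 0.12 -0.26 -0.  ]
[-0.082 -0.087 -0.02 ] [ 0.12 -0.26 -0.  ]
[-0.083 -0.087 -0.016] [ 0.12 -0.26 -0.  ]
[-0.083 -0.087 -0.013] [ 0.12 -0.26 -0.  ]
[-0.084 -0.088 -0.01 ] [ 0.12 -0.26 -0.  ]
[-0.084 -0.088 -0.007] [ 0.12 -0.26 -0.  ]
[-0.084 -0.088 -0.003] [ 0.12 -0.26 -0.  ]
[-0.084 -0.088  0.   ] [ 0.12 -0.26 -0.  ]
[-0.084 -0.088  0.003] [ 0.12 -0.26 -0.  ]
[-0.084 -0.088  0.007] [ 0.12 -0.26 -0.  ]
[-0.083 -0.088  0.01 ] [ 0.12 -0.26 -0.  ]
[-0.083 -0.088  0.013] [ 0.12 -0.26 -0.  ]
[-0.083 -0.087  0.016] [ 0.12 -0.26 -0.  ]
[-0.082 -0.087  0.02 ] [ 0.12 -0.26 -0.  ]
```

Call:
send_rows --deltas '[{"dx": 0,"dy": 0,"dz": -0.1,"ax": 0,"ay": 0,"az": 0,"gripper": 1},{"dx": 0,"dy": 0,"dz": -0.2,"ax": 0,"ay": 0,"az": 0,"gripper": 1},{"dx": 0,"dy": 0,"dz": -0.26,"ax": 0,"ay": 0,"az": 0,"gripper": 1},{"dx": 0,"dy": 0,"dz": -0.26,"ax": 0,"ay": 0,"az": 0,"gripper": 1},{"dx": 0,"dy": 0,"dz": -0.26,"ax": 0,"ay": 0,"az": 0,"gripper": 1},{"dx": 0,"dy": 0,"dz": -0.25,"ax": 0,"ay": 0,"az": 0,"gripper": 1}]' --grip_force 60

```text
time: 3.62
ee_pos: [0.4678, 0.0396, 0.1909]
ee_rot: [-180.0, -0.0, 154.8]
ft_force: [0.7, -0.9, -1.6]
width: 0.009
grip_force: 58.8
```

Call:
send_rows --deltas '[{"dx": -0.081,"dy": -0.086,"dz": -0.026,"ax": 0.12,"ay": -0.26,"az": 0,"gripper": 1},{"dx": -0.081,"dy": -0.087,"dz": -0.023,"ax": 0.12,"ay": -0.26,"az": 0,"gripper": 1},{"dx": -0.081,"dy": -0.087,"dz": -0.02,"ax": 0.12,"ay": -0.26,"az": 0,"gripper": 1},{"dx": -0.082,"dy": -0.087,"dz": -0.016,"ax": 0.12,"ay": -0.26,"az": 0,"gripper": 1},{"dx": -0.082,"dy": -0.087,"dz": -0.013,"ax": 0.12,"ay": -0.26,"az": 0,"gripper": 1},{"dx": -0.082,"dy": -0.088,"dz": -0.01,"ax": 0.12,"ay": -0.26,"az": 0,"gripper": 1},{"dx": -0.082,"dy": -0.088,"dz": -0.007,"ax": 0.12,"ay": -0.26,"az": 0,"gripper": 1},{"dx": -0.082,"dy": -0.088,"dz": -0.003,"ax": 0.12,"ay": -0.26,"az": 0,"gripper": 1}]'

```text
time: 4.28
ee_pos: [0.5022, -0.0686, 0.2141]
ee_rot: [-174.4, 11.9, 155.4]
ft_force: [-0.0, -0.5, -1.0]
width: 0.0089
grip_force: 58.8
```

Call:
send_rows --deltas '[{"dx": -0.082,"dy": -0.088,"dz": 0,"ax": 0.12,"ay": -0.26,"az": 0,"gripper": 1},{"dx": -0.082,"dy": -0.088,"dz": 0.003,"ax": 0.12,"ay": -0.26,"az": 0,"gripper": 1},{"dx": -0.082,"dy": -0.088,"dz": 0.007,"ax": 0.12,"ay": -0.26,"az": 0,"gripper": 1},{"dx": -0.081,"dy": -0.088,"dz": 0.01,"ax": 0.12,"ay": -0.26,"az": 0,"gripper": 1},{"dx": -0.081,"dy": -0.088,"dz": 0.013,"ax": 0.12,"ay": -0.26,"az": 0,"gripper": 1},{"dx": -0.081,"dy": -0.087,"dz": 0.016,"ax": 0.12,"ay": -0.26,"az": 0,"gripper": 1},{"dx": -0.08,"dy": -0.087,"dz": 0.02,"ax": 0.12,"ay": -0.26,"az": 0,"gripper": 1},{"dx": 0,"dy": 0,"dz": 0,"ax": 0,"ay": 0,"az": 0,"gripper": 1}]'

```text
time: 4.95
ee_pos: [0.5308, -0.1643, 0.235]
ee_rot: [-169.0, 22.2, 156.9]
ft_force: [0.0, 0.3, -2.4]
width: 0.0089
grip_force: 58.9
```

```bash
python3 - <<'E'
from plan import *
state();q=dtool(155)
s=plan(din(.125)+.0023*q.as_matrix()[:,0],q,6)
E
```

```text
4.95 [ 0.5308 -0.1643  0.235 ] [-169.    22.2  156.9] F [ 0.   0.3 -2.4] w 0.0089 58.85438919067383 q [ -6.  30.  11. 122.  48.  17.  23.]
in drum [-0.0025 -0.0037  0.1887] toolz.axis deg 0.36
n 6 step mm 10.63366879591286 turn [-0.     -0.001  -0.0008]
[-0.003  0.003  0.089] [-0.   -0.01 -0.01]
[-0.003  0.003  0.089] [-0.   -0.01 -0.01]
[-0.003  0.003  0.089] [-0.   -0.01 -0.01]
[-0.002  0.003  0.089] [-0.   -0.01 -0.01]
[-0.002  0.003  0.089] [-0.   -0.01 -0.01]
[-0.002  0.003  0.089] [-0.   -0.01 -0.01]
```

Call:
send_rows --deltas '[{"dx": -0.003,"dy": 0.003,"dz": 0.089,"ax": 0,"ay": -0.01,"az": -0.01,"gripper": 1},{"dx": -0.003,"dy": 0.003,"dz": 0.089,"ax": 0,"ay": -0.01,"az": -0.01,"gripper": 1},{"dx": -0.003,"dy": 0.003,"dz": 0.089,"ax": 0,"ay": -0.01,"az": -0.01,"gripper": 1},{"dx": -0.002,"dy": 0.003,"dz": 0.089,"ax": 0,"ay": -0.01,"az": -0.01,"gripper": 1},{"dx": -0.002,"dy": 0.003,"dz": 0.089,"ax": 0,"ay": -0.01,"az": -0.01,"gripper": 1},{"dx": -0.002,"dy": 0.003,"dz": 0.089,"ax": 0,"ay": -0.01,"az": -0.01,"gripper": 1},{"dx": 0,"dy": 0,"dz": 0,"ax": 0,"ay": 0,"az": 0,"gripper": 1}]'

```text
time: 5.53
ee_pos: [0.5512, -0.1807, 0.1751]
ee_rot: [-168.9, 22.3, 157.5]
ft_force: [1.1, 0.4, -2.6]
width: 0.0091
grip_force: 58.8
```

```bash
python3 - <<'E'
from plan import *
state();o=env.get_obs();Rt=R.from_euler('xyz',o['ee_rot'],degrees=True).as_matrix()
th=np.linspace(0,2*np.pi,73);ov=[]
c=o['ee_pos']-.0023*Rt[:,0]
for n,(x0,y0) in(('top',(375,165)),('scene',(225,125))):
    im=imaging.read_camera(n)[y0:y0+72,x0:x0+72,::-1];im=cv2.resize(im,None,fx=5.5,fy=5.5,interpolation=cv2.INTER_CUBIC)
    for r,z,col,b,B in((.071,.075,(0,0,255),O,A),(.0585,.0303-.018,(0,255,0),c,Rt)):
        P=b+(B@np.array([r*np.cos(th),r*np.sin(th),0*th+z])).T
        p=((proj(n,P)-[x0,y0]+.5)*5.5*16).astype(int)
        cv2.polylines(im,[p.reshape(-1,1,2)],True,col,1,cv2.LINE_AA,4)
    ov.append(im)
cv2.imwrite('pics/ov2.png',np.hstack(ov))
E
```

```text
5.53 [ 0.5512 -0.1807  0.1751] [-168.9   22.3  157.5] F [ 1.1  0.4 -2.6] w 0.0091 58.78675639629364 q [-10.  39.  21. 122.  55.   5.  16.]
in drum [-0.0046  0.0014  0.1236] toolz.axis deg 0.24
```

View pics/ov2.png

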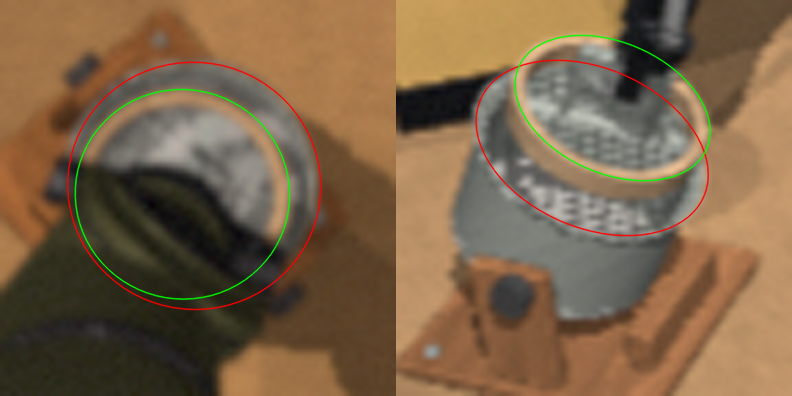

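The sieve (green ring) hangs 1–2 px from the drum axis, square and just above the lip. Joint 6 is at 5° with a limit of 2.42°, so I'll fit the arm's kinematics to the recorded poses before going deeper.

```bash
cat > kin.py <<'E'
from h import *
import itertools
from scipy.optimize import least_squares
o=env.get_obs()
D=[([-66.3056698,39.52922082,-11.14606958,89.73979093,9.01157524,51.71146826,-12.32382737],[.23148,.5799,.23055],[-179.9015,.006,158.247]),
([-2,39,-13,121,22,23,32],[.4706,.0376,.1301],[180,0,154.8]),
([-8,50,-4,124,26,7,28],[.4688,.0398,.0303],[180,.1,154.8]),
([-6,30,11,122,48,17,23],[.5308,-.1643,.235],[-169,22.2,156.9]),
(o['joint_positions'],o['ee_pos'],o['ee_rot'])]
def fk(q,s,L,off):
    q=np.array(q)*[s[0],1,s[1],s[2],s[3],s[4],s[5]]
    T=R.identity();p=np.zeros(3);
    for i,ax in enumerate('zyzyzyz'):
        p=p+T.apply([L[2*i],0,L[2*i+1]]);T=T*R.from_euler(ax,q[i]+(off if i==6 else 0),degrees=True)
    return p+T.apply([0,0,L[14]]),T
def fit():
    best=None
    for s in itertools.product([1,-1],repeat=6):
      for off in(0,90,180,270):
        e=max((R.from_euler('xyz',r,degrees=True).inv()*fk(q,s,np.zeros(15),off)[1]).magnitude() for q,p,r in D)
        if best is None or e<best[0]:best=(e,s,off)
    e,s,off=best
    W=[10,1,1,1,10]
    f=lambda L:np.r_[np.concatenate([w*(fk(q,s,L,off)[0]-p) for w,(q,p,r) in zip(W,D)]),.01*(L-L0)]
    L0=np.zeros(15);L0[1]=.33;L0[5]=.35;L0[9]=.35;L0[14]=.25
    r=least_squares(f,L0)
    return s,off,r.x,e,[np.linalg.norm(fk(q,s,r.x,off)[0]-p) for q,p,_ in D]
if __name__=='__main__':print(fit())
E
python3 kin.py
```

```text
((-1, -1, 1, -1, 1, -1), 90, array([ 0.03320394,  0.29947773,  0.00266315, -0.03052227,  0.01441462,
        0.48209408, -0.01576422,  0.13209386, -0.00632622,  0.36820939,
        0.0369136 ,  0.01820871,  0.05878163, -0.00054369,  0.24945665]), 0.014106087858553506, [np.float64(3.892963617837242e-06), np.float64(0.0016951314942659297), np.float64(0.004625770643944205), np.float64(0.010872230674846578), np.float64(0.00011905215270856927)])
```

```bash
cat >> kin.py <<'E'
lo=np.array([-172.22,-26.19,-84.43,7.71,-57.33,2.42,-152.13]);hi=np.array([172.22,119.32,86.54,146.69,237.33,119.75,152.13])
S=(-1,-1,1,-1,1,-1);OFF=90
_,_,L,_,_=fit()
def ik(q0,p,Rt,m=3,reg=2e-4):
    f=lambda q:np.r_[(fk(q,S,L,OFF)[0]-p)*10,(fk(q,S,L,OFF)[1].inv()*Rt).as_rotvec()*3,reg*(q-q0)]
    r=least_squares(f,np.clip(q0,lo+m+.1,hi-m-.1),bounds=(lo+m,hi-m));return r.x,np.abs(f(r.x)[:6]).max()
E
python3 - <<'E'
import sys;sys.argv=['x']
from kin import *
from plan import din,dtool,tool
q=np.array(o['joint_positions']);print(q.round(1))
print('down path yaw155')
for h in(.12,.1,.08,.06,.045,.03):
    q,e=ik(q,din(h),dtool(155),m=.5,reg=2e-3);print(h,q.round(0),round(e,4))
print('home at several yaws from current')
for y in(60,90,120,155,180,210,240,300,335):
    q,e=ik(np.array(o['joint_positions']),din(.03),dtool(y),m=2);print(y,q.round(0),round(e,4))
E
```

```text
[ -9.5  38.7  21.2 122.3  55.1   5.   16. ]
down path yaw155
0.12 [ -9.  39.  22. 122.  55.   5.  16.] 0.0002
0.1 [ -8.  41.  22. 120.  51.   3.  21.] 0.0072
0.08 [ -6.  43.  22. 118.  42.   3.  31.] 0.0162
0.06 [ -3.  45.  21. 116.  32.   3.  43.] 0.0234
0.045 [ -1.  46.  20. 114.  23.   3.  53.] 0.0287
0.03 [  1.  47.  20. 113.  14.   3.  63.] 0.0409
home at several yaws from current
60 [  4.  46.  20. 112.   1.   4. -15.] 0.0672
90 [  4.  46.  20. 112.   1.   4.  14.] 0.0674
120 [  4.  46.  20. 112.   1.   4.  44.] 0.0496
155 [  4.  46.  20. 112.   1.   4.  79.] 0.0686
180 [  4.  46.  20. 112.   1.   4. 104.] 0.0675
210 [  4.  46.  20. 112.   1.   4. 134.] 0.0497
240 [  2.  47.  19. 112.  13.   4. 150.] 0.0735
300 [ 13.  48.  -6. 138. 139.  32.  79.] 0.0001
335 [ 10.  48.   1. 139. 149.  31. 105.] 0.0001
```

The model says the home pose needs the other wrist branch (j5 about 140°, j6 about 30°). I'll raise the arm and plan a joint-space swing expressed as tool poses.

```bash
cat > log.py <<'E'
import json,os
def log():
    from bench import env
    o=env.get_obs();f='poses.json';d=json.load(open(f)) if os.path.exists(f) else []
    d.append([list(map(float,o[k])) for k in('joint_positions','ee_pos','ee_rot')]);json.dump(d,open(f,'w'))
E
sed -i 's/^def fk/import log,json\nlog.log()\nDD=json.load(open("poses.json"));D+=[tuple(x) for x in DD]\ndef fk/; s/W=\[10,1,1,1,10\]/W=[10,1,1,1]+[10]*(len(D)-4)/' kin.py
cat >> kin.py <<'E'
def jpath(qs,qe,n):
    "tool deltas along joint interpolation"
    out=[];a=fk(qs,S,L,OFF)
    for i in range(1,n+1):
        b=fk(qs+(qe-qs)*i/n,S,L,OFF)
        d=a[1].inv().apply(b[0]-a[0])/.12;w=(a[1].inv()*b[1]).as_rotvec()/.1
        out.append(b[0]);print(d.round(3),w.round(2),'tcp',b[0].round(3),'down',(-b[1].as_matrix()[2,2]).round(2));a=b
E
python3 - <<'E'
from kin import *
from plan import din,dtool
q=np.array(o['joint_positions'])
qh=np.array([13,48,-6,138,139,32,79.])
for y in(300,270,250,230,200):
    a,e=ik(qh-[0,0,0,0,0,0,300-y],din(.03),dtool(y),m=4,reg=5e-4);b,e2=ik(a,din(.2),dtool(y),m=4,reg=5e-4);b3,e3=ik(a,din(.25),dtool(y),m=4,reg=5e-4);print(y,a.round(0),round(e,4),b.round(0),round(e2,4),b3.round(0),round(e3,3))
qr,e=ik(q,din(.25),dtool(155),m=2,reg=5e-4);print('raised',qr.round(0),e)
E
```

```text
300 [ 13.  48.  -6. 138. 139.  32.  79.] 0.0 [ 18.  30. -31. 127.  75.  37. 137.] 0.0018 [ 26.  26. -43. 124.  65.  45. 145.] 0.002
270 [ 13.  48.  -6. 138. 139.  32.  49.] 0.0 [ 18.  30. -31. 127.  75.  37. 107.] 0.002 [ 26.  26. -43. 124.  65.  45. 115.] 0.001
250 [ 13.  48.  -6. 138. 139.  32.  29.] 0.0 [ 18.  30. -31. 127.  75.  37.  87.] 0.0022 [ 26.  26. -43. 124.  65.  45.  95.] 0.002
230 [ 13.  48.  -6. 138. 139.  32.   9.] 0.0 [ 18.  30. -31. 127.  75.  37.  67.] 0.0021 [ 26.  26. -43. 124.  65.  45.  75.] 0.002
200 [ 13.  48.  -6. 138. 139.  32. -21.] 0.0 [ 18.  30. -31. 127.  75.  37.  37.] 0.0016 [ 26.  26. -43. 124.  65.  45.  45.] 0.001
raised [-18.  24.  37. 143. 170.   4. -91.] 0.07067724773961659
```

```bash
cat >> kin.py <<'E'
def sim(q,wps,k=0.,qn=None,step=.01,verbose=True):
    "local damped min-norm IK along straight/slerp waypoints; k: null-space pull to qn"
    q=np.array(q,float)
    for p,Rt in wps:
        p0,R0=fk(q,S,L,OFF);w=(R0.inv()*Rt).as_rotvec();n=int(max(np.linalg.norm(p-p0)/step,np.linalg.norm(w)/.05))+1
        for i in range(1,n+1):
            pt=p0+(p-p0)*i/n;Ri=R0*R.from_rotvec(w*i/n)
            for _ in range(2):
                pc,Rc=fk(q,S,L,OFF);J=np.zeros((6,7));h=.01
                for j in range(7):
                    qq=q.copy();qq[j]+=h;a,b=fk(qq,S,L,OFF);J[:3,j]=(a-pc)/h;J[3:,j]=(b*Rc.inv()).as_rotvec()/h
                er=np.r_[pt-pc,(Ri*Rc.inv()).as_rotvec()];Jp=J.T@np.linalg.inv(J@J.T+1e-10*np.eye(6))
                dq=Jp@er
                if qn is not None:dq+=k*(np.eye(7)-Jp@J)@(qn-q)
                q=np.clip(q+np.clip(dq,-8,8),lo+.5,hi-.5)
        if verbose:
            pc,Rc=fk(q,S,L,OFF);print(q.round(0),'err mm',(1e3*np.linalg.norm(pc-p)).round(1),'deg',np.degrees((Rc.inv()*Rt).magnitude()).round(1))
    return q
E
python3 - <<'E'
from kin import *
from plan import din,dtool,tool
q0=np.array(D[0][0]);t=tool(154.8)
w=[(np.array([.4706,.0376,.1301]),t),(np.array([.4688,.0398,.0303]),t),(np.array([.4678,.0396,.191]),t),(np.array(D[3][1]),R.from_euler('xyz',D[3][2],degrees=True)),(np.array(D[4][1]),R.from_euler('xyz',D[4][2],degrees=True))]
print('real');[print(np.round(d[0])) for d in D[1:5]]
print('min norm');sim(q0,w)
mid=np.array([0,30,0,90,90,50,0.])
for k in(.02,.1):print('k',k,'to start');sim(q0,w,k,q0)
for k in(.02,.1):print('k',k,'to mid');sim(q0,w,k,mid)
E
```

```text
real
[ -2  39 -13 121  22  23  32]
[ -8  50  -4 124  26   7  28]
[ -6  30  11 122  48  17  23]
[-10.  39.  21. 122.  55.   5.  16.]
min norm
[ -1.  39. -17. 122.  29.  23.  24.] err mm 0.0 deg 0.0
[ -9.  50.  -5. 124.  31.   7.  22.] err mm 0.0 deg 0.0
[  5.  33. -25. 119.  25.  32.  27.] err mm 0.0 deg 0.0
[ -3.  30.   7. 122.  51.  18.  20.] err mm 0.0 deg 0.0
[ -9.  38.  20. 122.  52.   6.  20.] err mm 0.0 deg 0.0
k 0.02 to start
[ -0.  39. -18. 122.  31.  23.  22.] err mm 0.0 deg 0.0
[ -9.  50.  -5. 125.  34.   7.  18.] err mm 0.0 deg 0.0
[  6.  33. -27. 120.  27.  33.  24.] err mm 0.0 deg 0.0
[ -3.  30.   8. 121.  50.  18.  21.] err mm 0.0 deg 0.0
[ -8.  38.  20. 121.  50.   6.  22.] err mm 0.0 deg 0.0
k 0.1 to start
[ -0.  39. -19. 122.  31.  23.  21.] err mm 0.0 deg 0.0
[-10.  50.  -5. 125.  37.   6.  15.] err mm 0.0 deg 0.0
[  5.  33. -25. 119.  26.  32.  26.] err mm 0.0 deg 0.0
[ -3.  30.   9. 121.  48.  18.  24.] err mm 0.0 deg 0.0
[ -8.  38.  20. 121.  48.   7.  24.] err mm 0.0 deg 0.0
k 0.02 to mid
[  5.  40. -32. 126.  49.  27.  -2.] err mm 0.0 deg 0.0
[-14.  50.  -2. 129.  55.   3.  -6.] err mm 4.2 deg 1.0
[ 13.  36. -44. 122.  42.  38.   4.] err mm 0.0 deg 0.0
[  9.  29. -15. 127.  74.  28.  -7.] err mm 0.0 deg 0.0
[ 13.  37. -19. 134. 103.  31. -35.] err mm 0.0 deg 0.0
k 0.1 to mid
[  5.  40. -34. 126.  50.  28.  -3.] err mm 0.0 deg 0.0
[-15.  50.  -2. 129.  56.   3.  -7.] err mm 5.6 deg 1.3
[ 12.  36. -43. 122.  41.  38.   6.] err mm 0.0 deg 0.0
[  6.  29. -10. 127.  72.  26.  -5.] err mm 0.0 deg 0.0
[ 14.  37. -21. 134. 101.  32. -34.] err mm 0.0 deg 0.0
```

Min-norm IK reproduces the real joints closely, so I can use it to choose a detour that ends in the good branch.

```bash
cat > search.py <<'E'
from kin import *
from plan import din,dtool,tool
from multiprocessing import Pool
q=np.array(o['joint_positions']);up=(din(.2),dtool(155))
def run(a):
    P,y1,tl,y2=a
    Rd=tool(y1) if tl==0 else R.from_rotvec(np.radians(tl)*np.array([np.sin(np.radians(-110)),-np.cos(np.radians(-110)),0]))*tool(y1)
    q1=sim(q,[up,(np.array(P),Rd)],verbose=False,step=.02)
    q2=sim(q1,[(din(.2),dtool(y2))],verbose=False,step=.02)
    m=99;x=q2
    for h in(.12,.07,.03):
        x=sim(x,[(din(h),dtool(y2))],verbose=False,step=.02);m=min(m,x[5])
    e=np.linalg.norm(fk(x,S,L,OFF)[0]-din(.03))
    return e,-m,a,q1.round(0),q2.round(0),x.round(0)
if __name__=='__main__':
    J=[(P,y1,tl,y2) for P in((.47,.04,.25),(.6,.0,.3),(.45,-.25,.3),(.4,.2,.25)) for y1 in(95,155,215) for tl in(0,) for y2 in(65,110,155,200,245)]
    with Pool() as p: r=p.map(run,J)
    r=[x for x in r if x[0]<.002];r.sort(key=lambda x:x[1])
    for x in r[:8]:print(*x)
E
time timeout 400 python3 search.py
```

```text
1.6330152315395203e-07 -48.22891484223092 ((0.45, -0.25, 0.3), 215, 0, 245) [ 60.  35. -62. 107.  36.  60. 109.] [ 28.  33. -48. 128.  77.  47.  78.] [ 31.  53. -44. 131. 106.  53.  57.]
2.038445155186602e-07 -44.565989233870084 ((0.6, 0.0, 0.3), 215, 0, 245) [ 24.  39. -54.  95.  34.  64.  86.] [ 25.  32. -42. 127.  76.  44.  79.] [ 29.  52. -40. 132. 108.  50.  55.]
2.0906581294700156e-07 -44.15586902820657 ((0.45, -0.25, 0.3), 155, 0, 245) [ 51.  29. -40. 106.  23.  54.  66.] [ 25.  32. -42. 127.  76.  43.  79.] [ 28.  52. -39. 132. 108.  50.  54.]
2.120417776946499e-07 -43.92658362904005 ((0.47, 0.04, 0.25), 215, 0, 245) [ 19.  32. -52. 117.  35.  47.  71.] [ 25.  31. -41. 127.  76.  43.  79.] [ 28.  52. -39. 132. 108.  50.  54.]
2.4283587601433793e-07 -41.704757231008394 ((0.6, 0.0, 0.3), 155, 0, 245) [ 16.  34. -34.  94.  22.  59.  40.] [ 23.  31. -38. 127.  76.  41.  80.] [ 27.  51. -37. 132. 110.  48.  53.]
2.476625561144272e-07 -41.376026199322816 ((0.4, 0.2, 0.25), 215, 0, 245) [ -6.  30. -47. 120.  32.  44.  51.] [ 22.  31. -38. 127.  76.  41.  80.] [ 27.  51. -36. 132. 110.  48.  53.]
2.492724265440287e-07 -41.26728979338397 ((0.47, 0.04, 0.25), 155, 0, 245) [ 10.  29. -32. 115.  22.  42.  29.] [ 22.  31. -37. 127.  76.  41.  80.] [ 27.  51. -36. 132. 110.  48.  53.]
2.566710897223385e-07 -40.77283488693422 ((0.45, -0.25, 0.3), 95, 0, 245) [ 40.  27. -18. 105.  10.  50.  22.] [ 22.  31. -37. 127.  76.  40.  80.] [ 27.  51. -36. 132. 110.  47.  52.]
real	0m2.407s
user	0m7.591s
sys	0m0.080s
```

```bash
python3 - <<'E'
from kin import *
from plan import din,dtool,tool,plan
q=np.array(o['joint_positions'])
for y in(200,225,245):
    print('direct',y);x=sim(q,[(din(.2),dtool(155)),(din(.22),dtool(y)),(din(.12),dtool(y)),(din(.03),dtool(y))])
print('via .5,-.08,.28 yaw 200')
x=sim(q,[(din(.2),dtool(155)),(np.array([.5,-.08,.28]),tool(200)),(din(.22),dtool(245)),(din(.12),dtool(245)),(din(.03),dtool(245)),(din(.2),dtool(245))])
E
```

```text
direct 200
[ -1.  28.   3. 122.  55.  21.  16.] err mm 0.0 deg 0.0
[  9.  26. -16. 124.  63.  30.  51.] err mm 0.0 deg 0.0
[ 11.  37. -14. 135. 107.  29.   6.] err mm 0.0 deg 0.0
[ 20.  49. -23. 135. 120.  39.  -3.] err mm 0.0 deg 0.0
direct 225
[ -1.  28.   3. 122.  55.  21.  16.] err mm 0.0 deg 0.0
[ 13.  27. -22. 125.  66.  33.  72.] err mm 0.0 deg 0.0
[ 14.  38. -19. 134. 103.  31.  35.] err mm 0.0 deg 0.0
[ 22.  49. -26. 134. 117.  41.  25.] err mm 0.0 deg 0.0
direct 245
[ -1.  28.   3. 122.  55.  21.  16.] err mm 0.0 deg 0.0
[ 16.  27. -27. 125.  68.  36.  90.] err mm 0.0 deg 0.0
[ 16.  38. -24. 133. 100.  34.  57.] err mm 0.0 deg 0.0
[ 23.  50. -29. 133. 115.  43.  47.] err mm 0.0 deg 0.0
via .5,-.08,.28 yaw 200
[ -1.  28.   3. 122.  55.  21.  16.] err mm 0.0 deg 0.0
[ 35.  32. -51. 110.  31.  53.  78.] err mm 0.0 deg 0.0
[ 27.  30. -45. 126.  72.  45.  83.] err mm 0.0 deg 0.0
[ 26.  41. -41. 132.  94.  46.  64.] err mm 0.0 deg 0.0
[ 29.  52. -41. 132. 108.  51.  55.] err mm 0.0 deg 0.0
[ 25.  32. -42. 127.  76.  44.  79.] err mm 0.0 deg 0.0
```

Call:
send_rows --deltas '[{"dx": 0,"dy": 0,"dz": -0.09,"ax": 0,"ay": 0,"az": 0,"gripper": 1},{"dx": 0,"dy": 0,"dz": -0.11,"ax": 0,"ay": 0,"az": 0,"gripper": 1},{"dx": 0,"dy": 0,"dz": -0.11,"ax": 0,"ay": 0,"az": 0,"gripper": 1},{"dx": 0,"dy": 0,"dz": -0.11,"ax": 0,"ay": 0,"az": 0,"gripper": 1},{"dx": 0,"dy": 0,"dz": -0.11,"ax": 0,"ay": 0,"az": 0,"gripper": 1},{"dx": 0,"dy": 0,"dz": -0.11,"ax": 0,"ay": 0,"az": 0,"gripper": 1}]'

```text
time: 6.13
ee_pos: [0.53, -0.1563, 0.2481]
ee_rot: [-169.0, 22.5, 157.4]
ft_force: [0.3, -0.6, -2.2]
width: 0.0089
grip_force: 58.8
```

Call:
send_rows --deltas '[{"dx": 0,"dy": 0,"dz": 0,"ax": 0,"ay": 0,"az": -0.6,"gripper": 1},{"dx": 0,"dy": 0,"dz": 0,"ax": 0,"ay": 0,"az": -0.8,"gripper": 1},{"dx": 0,"dy": 0,"dz": 0,"ax": 0,"ay": 0,"az": -0.8,"gripper": 1},{"dx": 0,"dy": 0,"dz": 0,"ax": 0,"ay": 0,"az": -0.8,"gripper": 1},{"dx": 0,"dy": 0,"dz": 0,"ax": 0,"ay": 0,"az": -0.8,"gripper": 1},{"dx": 0,"dy": 0,"dz": 0,"ax": 0,"ay": 0,"az": -0.8,"gripper": 1},{"dx": 0,"dy": 0,"dz": 0,"ax": 0,"ay": 0,"az": -0.8,"gripper": 1},{"dx": 0,"dy": 0,"dz": 0,"ax": 0,"ay": 0,"az": -0.8,"gripper": 1}]'

```text
time: 6.8
ee_pos: [0.5302, -0.1567, 0.2476]
ee_rot: [-158.0, 12.0, -166.7]
ft_force: [0.2, 0.2, -1.8]
width: 0.0091
grip_force: 58.9
```

Call:
send_rows --deltas '[{"dx": 0,"dy": 0,"dz": 0,"ax": 0,"ay": 0,"az": -0.8,"gripper": 1},{"dx": 0,"dy": 0,"dz": 0,"ax": 0,"ay": 0,"az": -0.8,"gripper": 1},{"dx": 0,"dy": 0,"dz": 0,"ax": 0,"ay": 0,"az": -0.8,"gripper": 1},{"dx": 0,"dy": 0,"dz": 0,"ax": 0,"ay": 0,"az": -0.8,"gripper": 1},{"dx": 0,"dy": 0,"dz": 0,"ax": 0,"ay": 0,"az": -0.8,"gripper": 1},{"dx": 0,"dy": 0,"dz": 0,"ax": 0,"ay": 0,"az": -0.8,"gripper": 1},{"dx": 0,"dy": 0,"dz": 0,"ax": 0,"ay": 0,"az": -0.8,"gripper": 1},{"dx": 0,"dy": 0,"dz": 0,"ax": 0,"ay": 0,"az": 0,"gripper": 1}]'

```text
time: 7.47
ee_pos: [0.5303, -0.1568, 0.2476]
ee_rot: [-155.1, -1.0, -137.4]
ft_force: [-0.6, 0.1, -1.9]
width: 0.0086
grip_force: 58.9
```

```bash
python3 - <<'E'
from kin import *
from plan import *
state();q=np.array(o['joint_positions']);r=dtool(225)
x=sim(q,[(din(.12),r),(din(.03),r)])
plan(din(.12)+.0023*r.as_matrix()[:,0],r,10)
E
```

```text
7.47 [ 0.5303 -0.1568  0.2476] [-155.1   -1.  -137.4] F [-0.6  0.1 -1.9] w 0.0086 58.880987763404846 q [  7.  28.  -9. 121.  60.  27.  79.]
in drum [-0.0027  0.0007  0.2027] toolz.axis deg 0.2
[-14.  41.  28. 124.  66.   3.  74.] err mm 15.2 deg 3.1
[ -9.  50.  29. 120.  44.   3.  98.] err mm 51.9 deg 10.7
n 10 step mm 8.28065457845421 turn [ 0.0001  0.0003 -0.0038]
[ 0.003 -0.002  0.069] [ 0.    0.   -0.04]
[ 0.003 -0.002  0.069] [ 0.    0.   -0.04]
[ 0.003 -0.002  0.069] [ 0.    0.   -0.04]
[ 0.003 -0.002  0.069] [ 0.    0.   -0.04]
[ 0.003 -0.002  0.069] [ 0.    0.   -0.04]
[ 0.003 -0.002  0.069] [ 0.    0.   -0.04]
[ 0.003 -0.002  0.069] [ 0.    0.   -0.04]
[ 0.003 -0.002  0.069] [ 0.    0.   -0.04]
[ 0.003 -0.002  0.069] [ 0.    0.   -0.04]
[ 0.003 -0.002  0.069] [ 0.    0.   -0.04]
```

```bash
python3 - <<'E'
from kin import *
from plan import *
q=np.array(o['joint_positions'])
for P in((.5,-.08,.28),(.45,-.15,.3),(.45,-.02,.25),(.42,-.2,.28)):
  for y1 in(200,225,250):
    for y2 in(225,245):
        a=sim(q,[(np.array(P),tool(y1))],verbose=False);b=sim(a,[(din(.2),dtool(y2))],verbose=False);c=sim(b,[(din(.12),dtool(y2)),(din(.03),dtool(y2))],verbose=False)
        print(P,y1,y2,a.round(0),b.round(0),c.round(0))
E
```

```text
(0.5, -0.08, 0.28) 200 225 [ 28.  29. -32. 106.  20.  50.  96.] [  7.  28. -10. 121.  60.  28.  81.] [ -9.  50.  29. 120.  44.   3.  98.]
(0.5, -0.08, 0.28) 200 245 [ 28.  29. -32. 106.  20.  50.  96.] [ 13.  28. -18. 122.  65.  31.  95.] [ 21.  49. -22. 134. 119.  38.  44.]
(0.5, -0.08, 0.28) 225 225 [ 32.  30. -41. 107.  25.  52. 115.] [  8.  28. -10. 121.  61.  28.  80.] [ -9.  50.  29. 120.  44.   3.  98.]
(0.5, -0.08, 0.28) 225 245 [ 32.  30. -41. 107.  25.  52. 115.] [ 13.  28. -19. 122.  66.  31.  95.] [ 21.  49. -23. 134. 119.  39.  44.]
(0.5, -0.08, 0.28) 250 225 [ 36.  32. -49. 108.  30.  54. 133.] [  7.  28. -10. 121.  60.  28.  80.] [ -9.  50.  29. 120.  44.   3.  98.]
(0.5, -0.08, 0.28) 250 245 [ 36.  32. -49. 108.  30.  54. 133.] [ 13.  28. -19. 122.  66.  31.  95.] [ 21.  49. -23. 134. 119.  39.  44.]
(0.45, -0.15, 0.3) 200 225 [ 40.  25. -34. 108.  18.  52. 107.] [  8.  28. -10. 121.  60.  28.  80.] [ -9.  50.  29. 120.  44.   3.  98.]
(0.45, -0.15, 0.3) 200 245 [ 40.  25. -34. 108.  18.  52. 107.] [ 13.  28. -18. 122.  65.  31.  95.] [ 21.  49. -22. 134. 119.  39.  4
[... 1517 characters left out ...]
  3.  98.]
(0.42, -0.2, 0.28) 200 245 [ 48.  27. -35. 111.  20.  48. 112.] [ 13.  28. -19. 122.  66.  31.  95.] [ 21.  49. -23. 134. 119.  39.  44.]
(0.42, -0.2, 0.28) 225 225 [ 52.  28. -44. 112.  25.  50. 131.] [  7.  28. -10. 121.  60.  28.  81.] [ -9.  50.  29. 120.  44.   3.  98.]
(0.42, -0.2, 0.28) 225 245 [ 52.  28. -44. 112.  25.  50. 131.] [ 13.  28. -19. 122.  66.  32.  95.] [ 21.  49. -23. 134. 119.  39.  44.]
(0.42, -0.2, 0.28) 250 225 [ 57.  30. -52. 113.  30.  52. 149.] [  7.  28. -10. 121.  60.  28.  81.] [ -9.  50.  29. 120.  44.   3.  98.]
(0.42, -0.2, 0.28) 250 245 [ 57.  30. -52. 113.  30.  52. 149.] [ 14.  29. -19. 122.  66.  32.  94.] [ 21.  49. -23. 134. 119.  39.  44.]
```

Call:
send_rows --deltas '[{"dx": 0,"dy": 0,"dz": 0,"ax": 0,"ay": 0,"az": -0.8,"gripper": 1},{"dx": 0,"dy": 0,"dz": 0,"ax": 0,"ay": 0,"az": -0.8,"gripper": 1},{"dx": 0,"dy": 0,"dz": 0,"ax": 0,"ay": 0,"az": -0.8,"gripper": 1},{"dx": 0,"dy": 0,"dz": 0,"ax": 0,"ay": 0,"az": -0.8,"gripper": 1},{"dx": 0,"dy": 0,"dz": 0,"ax": 0,"ay": 0,"az": -0.8,"gripper": 1},{"dx": 0,"dy": 0,"dz": 0,"ax": 0,"ay": 0,"az": -0.8,"gripper": 1},{"dx": 0,"dy": 0,"dz": 0,"ax": 0,"ay": 0,"az": -0.8,"gripper": 1},{"dx": 0,"dy": 0,"dz": 0,"ax": 0,"ay": 0,"az": -0.8,"gripper": 1},{"dx": 0,"dy": 0,"dz": 0,"ax": 0,"ay": 0,"az": -0.8,"gripper": 1},{"dx": 0,"dy": 0,"dz": 0,"ax": 0,"ay": 0,"az": 0,"gripper": 1}]'

```text
time: 8.3
ee_pos: [0.5304, -0.1569, 0.2473]
ee_rot: [-161.4, -16.9, -98.8]
ft_force: [0.3, -0.2, -2.0]
width: 0.0091
grip_force: 58.9
```

```bash
python3 - <<'E'
from kin import *
from plan import *
state();q=np.array(o['joint_positions']);r=dtool(266)
x=sim(q,[(din(.12),r),(din(.03),r)])
plan(din(.12)+.0023*r.as_matrix()[:,0],r,8)
E
```

```text
8.3 [ 0.5304 -0.1569  0.2473] [-161.4  -16.9  -98.8] F [ 0.3 -0.2 -2. ] w 0.0091 58.92823576927185 q [ 12.  28. -18. 121.  63.  31. 117.]
in drum [-0.0027  0.0007  0.2024] toolz.axis deg 0.18
[  7.  38.  -7. 126.  93.  22.  89.] err mm 0.0 deg 0.0
[ 17.  50. -17. 128. 118.  33.  68.] err mm 0.0 deg 0.0
n 8 step mm 10.314165414132923 turn [-0.0002  0.0004 -0.0044]
[ 0.005 -0.001  0.086] [-0.    0.   -0.04]
[ 0.005 -0.001  0.086] [-0.    0.   -0.04]
[ 0.005 -0.001  0.086] [-0.    0.   -0.04]
[ 0.005 -0.001  0.086] [-0.    0.   -0.04]
[ 0.005 -0.001  0.086] [-0.    0.   -0.04]
[ 0.005 -0.001  0.086] [-0.    0.   -0.04]
[ 0.005 -0.001  0.086] [-0.    0.   -0.04]
[ 0.005 -0.001  0.086] [-0.    0.   -0.04]
```

Call:
send_rows --deltas '[{"dx": 0.005,"dy": -0.001,"dz": 0.086,"ax": 0,"ay": 0,"az": -0.04,"gripper": 1},{"dx": 0.005,"dy": -0.001,"dz": 0.086,"ax": 0,"ay": 0,"az": -0.04,"gripper": 1},{"dx": 0.005,"dy": -0.001,"dz": 0.086,"ax": 0,"ay": 0,"az": -0.04,"gripper": 1},{"dx": 0.005,"dy": -0.001,"dz": 0.086,"ax": 0,"ay": 0,"az": -0.04,"gripper": 1},{"dx": 0.005,"dy": -0.001,"dz": 0.086,"ax": 0,"ay": 0,"az": -0.04,"gripper": 1},{"dx": 0.005,"dy": -0.001,"dz": 0.086,"ax": 0,"ay": 0,"az": -0.04,"gripper": 1},{"dx": 0.005,"dy": -0.001,"dz": 0.086,"ax": 0,"ay": 0,"az": -0.04,"gripper": 1},{"dx": 0.005,"dy": -0.001,"dz": 0.086,"ax": 0,"ay": 0,"az": -0.04,"gripper": 1},{"dx": 0,"dy": 0,"dz": 0,"ax": 0,"ay": 0,"az": 0,"gripper": 1}]'

```text
time: 9.05
ee_pos: [0.553, -0.1887, 0.1725]
ee_rot: [-162.0, -17.5, -97.2]
ft_force: [0.2, -0.7, -0.7]
width: 0.0089
grip_force: 58.8
```

```bash
python3 - <<'E'
from kin import *
from plan import *
state();q=np.array(o['joint_positions']);r=dtool(266)
x=sim(q,[(din(.03),r)])
plan(din(.07)+.0023*r.as_matrix()[:,0],r,10)
E
```

```text
9.05 [ 0.553  -0.1887  0.1725] [-162.   -17.5  -97.2] F [ 0.2 -0.7 -0.7] w 0.0089 58.77826988697052 q [ 12.  37. -12. 121.  81.  25. 103.]
in drum [ 0.001  -0.0024  0.1182] toolz.axis deg 0.13
[ 16.  47. -12. 120. 104.  26.  84.] err mm 0.0 deg 0.0
n 10 step mm 4.819869499602031 turn [ 0.0001  0.0002 -0.0007]
[ 0.    -0.001  0.04 ] [ 0.    0.   -0.01]
[ 0.    -0.001  0.04 ] [ 0.    0.   -0.01]
[ 0.    -0.001  0.04 ] [ 0.    0.   -0.01]
[ 0.    -0.001  0.04 ] [ 0.    0.   -0.01]
[-0.    -0.001  0.04 ] [ 0.    0.   -0.01]
[-0.    -0.001  0.04 ] [ 0.    0.   -0.01]
[-0.    -0.001  0.04 ] [ 0.    0.   -0.01]
[-0.    -0.001  0.04 ] [ 0.    0.   -0.01]
[-0.    -0.001  0.04 ] [ 0.    0.   -0.01]
[-0.    -0.001  0.04 ] [ 0.    0.   -0.01]
```

Arm is in the good branch. Lowering into the drum.

Call:
send_rows --deltas '[{"dx": 0,"dy": -0.001,"dz": 0.04,"ax": 0,"ay": 0,"az": 0,"gripper": 1},{"dx": 0,"dy": -0.001,"dz": 0.04,"ax": 0,"ay": 0,"az": 0,"gripper": 1},{"dx": 0,"dy": -0.001,"dz": 0.04,"ax": 0,"ay": 0,"az": 0,"gripper": 1},{"dx": 0,"dy": -0.001,"dz": 0.04,"ax": 0,"ay": 0,"az": 0,"gripper": 1},{"dx": 0,"dy": -0.001,"dz": 0.04,"ax": 0,"ay": 0,"az": 0,"gripper": 1},{"dx": 0,"dy": -0.001,"dz": 0.04,"ax": 0,"ay": 0,"az": 0,"gripper": 1},{"dx": 0,"dy": -0.001,"dz": 0.04,"ax": 0,"ay": 0,"az": 0,"gripper": 1},{"dx": 0,"dy": 0,"dz": 0.04,"ax": 0,"ay": 0,"az": 0,"gripper": 1}]'

```text
time: 9.72
ee_pos: [0.5649, -0.2005, 0.1385]
ee_rot: [-162.0, -17.5, -96.9]
ft_force: [-0.9, -0.2, -1.7]
width: 0.0088
grip_force: 58.8
```

```bash
python3 - <<'E'
from plan import *
state();o=env.get_obs();Rt=R.from_euler('xyz',o['ee_rot'],degrees=True);print('F tool',Rt.inv().apply(o['ft_force']).round(1),'M',Rt.inv().apply(o['moment']).round(2))
r=dtool(266);plan(din(.036)+.0023*r.as_matrix()[:,0],r,10)
E
```

```text
9.72 [ 0.5649 -0.2005  0.1385] [-162.   -17.5  -96.9] F [-0.9 -0.2 -1.7] w 0.0088 58.84350836277008 q [ 13.  42. -11. 120.  90.  24.  95.]
in drum [ 0.0017 -0.0008  0.0803] toolz.axis deg 0.18
F tool [-0.2  1.3  1.4] M [-0.39 -0.4   0.02]
n 10 step mm 4.430352373773342 turn [-0.0001  0.0003 -0.0003]
[0.001 0.    0.037] [-0.  0. -0.]
[0.001 0.    0.037] [-0.  0. -0.]
[0.001 0.    0.037] [-0.  0. -0.]
[0.001 0.    0.037] [-0.  0. -0.]
[0.    0.    0.037] [-0.  0. -0.]
[0.    0.    0.037] [-0.  0. -0.]
[0.    0.    0.037] [-0.  0. -0.]
[0.    0.    0.037] [-0.  0. -0.]
[0.    0.    0.037] [-0.  0. -0.]
[0.    0.    0.037] [-0.  0. -0.]
```

Call:
send_rows --deltas '[{"dx": 0,"dy": 0,"dz": 0.037,"ax": 0,"ay": 0,"az": 0,"gripper": 1},{"dx": 0,"dy": 0,"dz": 0.037,"ax": 0,"ay": 0,"az": 0,"gripper": 1},{"dx": 0,"dy": 0,"dz": 0.037,"ax": 0,"ay": 0,"az": 0,"gripper": 1},{"dx": 0,"dy": 0,"dz": 0.037,"ax": 0,"ay": 0,"az": 0,"gripper": 1},{"dx": 0,"dy": 0,"dz": 0.037,"ax": 0,"ay": 0,"az": 0,"gripper": 1},{"dx": 0,"dy": 0,"dz": 0.037,"ax": 0,"ay": 0,"az": 0,"gripper": 1},{"dx": 0,"dy": 0,"dz": 0.037,"ax": 0,"ay": 0,"az": 0,"gripper": 1},{"dx": 0,"dy": 0,"dz": 0.037,"ax": 0,"ay": 0,"az": 0,"gripper": 1}]'

```text
time: 10.38
ee_pos: [0.5745, -0.2119, 0.1063]
ee_rot: [-162.0, -17.5, -96.9]
ft_force: [0.1, -0.3, -1.6]
width: 0.0086
grip_force: 58.8
```

Call:
send_rows --deltas '[{"dx": 0,"dy": 0,"dz": 0.025,"ax": 0,"ay": 0,"az": 0,"gripper": 1},{"dx": 0,"dy": 0,"dz": 0.025,"ax": 0,"ay": 0,"az": 0,"gripper": 1},{"dx": 0,"dy": 0,"dz": 0,"ax": 0,"ay": 0,"az": 0,"gripper": 1}]'

```text
time: 10.63
ee_pos: [0.576, -0.2139, 0.1007]
ee_rot: [-162.0, -17.5, -96.9]
ft_force: [-0.0, -0.1, -1.1]
width: 0.0091
grip_force: 58.8
```

```bash
cat >> plan.py <<'E'
def tf():
    state();o=env.get_obs();Rt=R.from_euler('xyz',o['ee_rot'],degrees=True);print('F tool',Rt.inv().apply(o['ft_force']).round(1),'M',Rt.inv().apply(o['moment']).round(2))
E
python3 -c "
from plan import *
tf()"
```

```text
10.63 [ 0.576  -0.2139  0.1007] [-162.   -17.5  -96.9] F [-0.  -0.1 -1.1] w 0.0091 58.84355843067169 q [ 15.  46. -12. 119.  99.  25.  88.]
in drum [ 0.0015 -0.001   0.0387] toolz.axis deg 0.17
F tool [-0.2  0.4  1. ] M [-0.41 -0.46 -0.01]
```

Call:
send_rows --deltas '[{"dx": 0,"dy": 0,"dz": 0.0125,"ax": 0,"ay": 0,"az": 0,"gripper": 1},{"dx": 0,"dy": 0,"dz": 0.0125,"ax": 0,"ay": 0,"az": 0,"gripper": 1},{"dx": 0,"dy": 0,"dz": 0.0125,"ax": 0,"ay": 0,"az": 0,"gripper": 1},{"dx": 0,"dy": 0,"dz": 0.0125,"ax": 0,"ay": 0,"az": 0,"gripper": 1},{"dx": 0,"dy": 0,"dz": 0.0125,"ax": 0,"ay": 0,"az": 0,"gripper": 1},{"dx": 0,"dy": 0,"dz": 0,"ax": 0,"ay": 0,"az": 0,"gripper": 1}]'

```text
time: 11.13
ee_pos: [0.5781, -0.2162, 0.0943]
ee_rot: [-162.0, -17.5, -96.9]
ft_force: [0.5, 0.1, -1.5]
width: 0.0087
grip_force: 58.8
```

Call:
send_rows --deltas '[{"dx": 0,"dy": 0,"dz": 0.01,"ax": 0,"ay": 0,"az": 0,"gripper": 1},{"dx": 0,"dy": 0,"dz": 0,"ax": 0,"ay": 0,"az": 0,"gripper": 1}]'

```text
time: 11.3
ee_pos: [0.5784, -0.2161, 0.0938]
ee_rot: [-161.9, -17.5, -96.9]
ft_force: [-0.6, 1.1, 3.9]
width: 0.0089
grip_force: 59.6
```

```bash
python3 -c "
from plan import *
tf()"
```

```text
11.3 [ 0.5784 -0.2161  0.0938] [-161.9  -17.5  -96.9] F [-0.6  1.1  3.9] w 0.0089 59.5806223154068 q [ 15.  47. -12. 118. 100.  26.  87.]
in drum [ 0.0015 -0.0006  0.031 ] toolz.axis deg 0.19
F tool [ 0.2 -0.5 -4. ] M [-0.54 -0.3   0.04]
```

Sieve touched the floor at the expected height (31 mm vs 30.3). Releasing and retracting.

Call:
send_rows --deltas '[{"dx": 0,"dy": 0,"dz": 0,"ax": 0,"ay": 0,"az": 0,"gripper": 0.75},{"dx": 0,"dy": 0,"dz": 0,"ax": 0,"ay": 0,"az": 0,"gripper": 0.7},{"dx": 0,"dy": 0,"dz": 0,"ax": 0,"ay": 0,"az": 0,"gripper": 0.6},{"dx": 0,"dy": 0,"dz": 0,"ax": 0,"ay": 0,"az": 0,"gripper": 0.6},{"dx": 0,"dy": 0,"dz": 0,"ax": 0,"ay": 0,"az": 0,"gripper": 0.6}]'

```text
time: 11.72
ee_pos: [0.5786, -0.2166, 0.0934]
ee_rot: [-162.0, -17.5, -96.9]
ft_force: [-0.4, -0.4, -0.3]
width: 0.0344
grip_force: 0.0
```

Call:
send_rows --deltas '[{"dx": 0,"dy": 0,"dz": -0.05,"ax": 0,"ay": 0,"az": 0,"gripper": 0.6},{"dx": 0,"dy": 0,"dz": -0.1,"ax": 0,"ay": 0,"az": 0,"gripper": 0.6},{"dx": 0,"dy": 0,"dz": -0.16,"ax": 0,"ay": 0,"az": 0,"gripper": 0.6},{"dx": 0,"dy": 0,"dz": -0.2,"ax": 0,"ay": 0,"az": 0,"gripper": 0.6},{"dx": 0,"dy": 0,"dz": -0.2,"ax": 0,"ay": 0,"az": 0,"gripper": 0.6},{"dx": 0,"dy": 0,"dz": -0.2,"ax": 0,"ay": 0,"az": 0,"gripper": 0.6},{"dx": 0,"dy": 0,"dz": -0.2,"ax": 0,"ay": 0,"az": 0,"gripper": 0.6},{"dx": 0,"dy": 0,"dz": -0.2,"ax": 0,"ay": 0,"az": 0,"gripper": 0.4},{"dx": 0,"dy": 0,"dz": -0.2,"ax": 0,"ay": 0,"az": 0,"gripper": 0.2},{"dx": 0,"dy": 0,"dz": 0,"ax": 0,"ay": 0,"az": 0,"gripper": 0}]'

```text
time: 12.55
ee_pos: [0.5299, -0.1563, 0.2619]
ee_rot: [-161.6, -17.4, -96.9]
ft_force: [-0.1, 0.8, -0.9]
width: 0.0692
grip_force: 0.0
```

```bash
python3 - <<'E'
from kin import *
from plan import *
tf();q=np.array(o['joint_positions'])
im=imaging.read_camera('top');cv2.imwrite('pics/t3.png',im[:,:,::-1])
P=np.array([.519,.352,.2])
for y in(149,329):
    print(y);sim(q,[(P,tool(y)),(P-[0,0,.153],tool(y)),(P,tool(y)),(din(.26),dtool(266)),(din(.065),dtool(266))])
E
```

```text
12.55 [ 0.5299 -0.1563  0.2619] [-161.6  -17.4  -96.9] F [-0.1  0.8 -0.9] w 0.0692 0.0 q [ 12.  27. -17. 120.  60.  32. 122.]
in drum [0.0028 0.0008 0.2159] toolz.axis deg 0.51
F tool [-1.   0.3  0.5] M [-0.35 -0.35 -0.03]
149
[-32.  40.  -8.  94.   7.  47.  16.] err mm 0.0 deg 0.0
[-34.  52.  -6.  98.   9.  30.  14.] err mm 0.0 deg 0.0
[-32.  40.  -8.  94.   7.  47.  16.] err mm 0.0 deg 0.0
[ 12.  22. -20. 119.  51.  37. 129.] err mm 0.0 deg 0.0
[ 12.  43.  -8. 121.  98.  22.  88.] err mm 0.0 deg 0.0
329
[ -4.  53. -68.  94.  52.  71. 152.] err mm 0.1 deg 3.7
[ -6.  64. -63.  99.  65.  62. 147.] err mm 0.0 deg 0.0
[ -3.  54. -72.  94.  54.  73. 152.] err mm 0.0 deg 1.8
[ 40.  28. -62. 119.  63.  55. 117.] err mm 0.0 deg 0.0
[ 37.  50. -53. 122.  93.  55.  97.] err mm 0.0 deg 0.0
```

```bash
python3 - <<'E'
from plan import *
th=np.linspace(0,2*np.pi,181)
def cyl(c,rz): return np.array([[c[0]+r*np.cos(a),c[1]+r*np.sin(a),z] for r,z in rz for a in th])
def ext(n,c,rz,o,s):
    p=(proj(n,cyl(c,rz))-o+.5)*s;return p.min(0),p.max(0)
from scipy.optimize import fsolve
for nm,rz,c0,sc,tp in(('sieve',[(.0585,0),(.0585,.018)],(.469,.038),(249,371,257,347),(370,482,243,355)),
 ('spacer',[(.0585,0),(.0585,.04)],(.519,.352),(394,549,472,None),(68,177,196,308)),
 ('collar',[(.072,.02),(.072,.025)],(.664,.111),(72,240,359,482),(285,420,47,182))):
    for n,o,s,m in(('scene',[230,120],3.3,sc),('top',[200,140],3.2,tp)):
        def f(c):
            a,b=ext(n,c,rz,o,s);dx=(a[0]+b[0]-m[0]-m[1])/2
            dy=(a[1]+b[1]-m[2]-m[3])/2 if m[3] else a[1]-m[2]
            return dx,dy
        c=fsolve(f,c0);a,b=ext(n,c,rz,o,s);print(nm,n,c.round(4),'size model',(b-a).round(0),'meas',m[1]-m[0],(m[3] or 0)-m[2])
P=np.array([.519,.3525,.16]);plan(P,tool(149),20)
E
```

```text
sieve scene [0.4712 0.0375] size model [123.  96.] meas 122 90
sieve top [0.469  0.0355] size model [111. 112.] meas 112 112
spacer scene [0.5213 0.3558] size model [158. 156.] meas 155 -472
spacer top [0.52   0.3544] size model [118. 114.] meas 109 112
collar scene [0.669  0.1097] size model [169. 128.] meas 168 123
collar top [0.667  0.1114] size model [135. 132.] meas 135 135
n 20 step mm 25.985092404885492 turn [-0.0254  0.0061  0.1001]
[-0.213  0.021 -0.031] [-0.25  0.06  1.  ]
[-0.21   0.043 -0.032] [-0.25  0.06  1.  ]
[-0.204  0.065 -0.032] [-0.25  0.06  1.  ]
[-0.196  0.086 -0.031] [-0.25  0.06  1.  ]
[-0.187  0.106 -0.03 ] [-0.25  0.06  1.  ]
[-0.175  0.125 -0.028] [-0.25  0.06  1.  ]
[-0.161  0.142 -0.026] [-0.25  0.06  1.  ]
[-0.146  0.158 -0.023] [-0.25  0.06  1.  ]
[-0.13   0.172 -0.019] [-0.25  0.06  1.  ]
[-0.112  0.185 -0.016] [-0.25  0.06  1.  ]
[-0.092  0.196 -0.011] [-0.25  0.06  1.  ]
[-0.072  0.204 -0.007] [-0.25  0.06  1.  ]
[-0.052  0.21  -0.002] [-0.25  0.06  1.  ]
[-0.03   0.214  0.003] [-0.25  0.06  1.  ]
[-0.009  0.216  0.009] [-0.25  0.06  1.  ]
[0.013 0.216 0.014] [-0.25  0.06  1.  ]
[0.034 0.213 0.02 ] [-0.25  0.06  1.  ]
[0.055 0.208 0.025] [-0.25  0.06  1.  ]
[0.075 0.201 0.031] [-0.25  0.06  1.  ]
[0.095 0.191 0.036] [-0.25  0.06  1.  ]
```

Call:
send_rows --deltas '[{"dx": -0.213,"dy": 0.021,"dz": -0.031,"ax": -0.25,"ay": 0.06,"az": 1.0,"gripper": 0},{"dx": -0.21,"dy": 0.043,"dz": -0.032,"ax": -0.25,"ay": 0.06,"az": 1.0,"gripper": 0},{"dx": -0.204,"dy": 0.065,"dz": -0.032,"ax": -0.25,"ay": 0.06,"az": 1.0,"gripper": 0},{"dx": -0.196,"dy": 0.086,"dz": -0.031,"ax": -0.25,"ay": 0.06,"az": 1.0,"gripper": 0},{"dx": -0.187,"dy": 0.106,"dz": -0.03,"ax": -0.25,"ay": 0.06,"az": 1.0,"gripper": 0},{"dx": -0.175,"dy": 0.125,"dz": -0.028,"ax": -0.25,"ay": 0.06,"az": 1.0,"gripper": 0},{"dx": -0.161,"dy": 0.142,"dz": -0.026,"ax": -0.25,"ay": 0.06,"az": 1.0,"gripper": 0},{"dx": -0.146,"dy": 0.158,"dz": -0.023,"ax": -0.25,"ay": 0.06,"az": 1.0,"gripper": 0},{"dx": -0.13,"dy": 0.172,"dz": -0.019,"ax": -0.25,"ay": 0.06,"az": 1.0,"gripper": 0},{"dx": -0.112,"dy": 0.185,"dz": -0.016,"ax": -0.25,"ay": 0.06,"az": 1.0,"gripper": 0}]'

```text
time: 13.43
ee_pos: [0.5233, 0.0974, 0.2062]
ee_rot: [-166.1, -3.9, -154.0]
ft_force: [-0.1, -0.3, 0.3]
width: 0.0857
grip_force: 0.0
```

Call:
send_rows --deltas '[{"dx": -0.092,"dy": 0.196,"dz": -0.011,"ax": -0.25,"ay": 0.06,"az": 1.0,"gripper": 0},{"dx": -0.072,"dy": 0.204,"dz": -0.007,"ax": -0.25,"ay": 0.06,"az": 1.0,"gripper": 0},{"dx": -0.052,"dy": 0.21,"dz": -0.002,"ax": -0.25,"ay": 0.06,"az": 1.0,"gripper": 0},{"dx": -0.03,"dy": 0.214,"dz": 0.003,"ax": -0.25,"ay": 0.06,"az": 1.0,"gripper": 0},{"dx": -0.009,"dy": 0.216,"dz": 0.009,"ax": -0.25,"ay": 0.06,"az": 1.0,"gripper": 0},{"dx": 0.013,"dy": 0.216,"dz": 0.014,"ax": -0.25,"ay": 0.06,"az": 1.0,"gripper": 0},{"dx": 0.034,"dy": 0.213,"dz": 0.02,"ax": -0.25,"ay": 0.06,"az": 1.0,"gripper": 0},{"dx": 0.055,"dy": 0.208,"dz": 0.025,"ax": -0.25,"ay": 0.06,"az": 1.0,"gripper": 0},{"dx": 0.075,"dy": 0.201,"dz": 0.031,"ax": -0.25,"ay": 0.06,"az": 1.0,"gripper": 0},{"dx": 0.095,"dy": 0.191,"dz": 0.036,"ax": -0.25,"ay": 0.06,"az": 1.0,"gripper": 0}]'

```text
time: 14.27
ee_pos: [0.518, 0.3514, 0.1549]
ee_rot: [-179.6, 0.2, 148.8]
ft_force: [-0.2, -0.2, -0.0]
width: 0.0855
grip_force: 0.0
```

```bash
python3 - <<'E'
from plan import *
tf();s=plan([.5205,.355,.11],tool(149),5);plan([.5205,.355,.0465],tool(149),6,s)
E
```

```text
14.27 [0.518  0.3514 0.1549] [-179.6    0.2  148.8] F [-0.2 -0.2 -0. ] w 0.0855 0.0 q [-36.  45.  -5.  93.   6.  42.  15.]
in drum [-0.402   0.318   0.2865] toolz.axis deg 24.73
F tool [ 0.1 -0.2  0. ] M [-0.03 -0.05  0.02]
n 5 step mm 9.013214480092987 turn [-0.0014  0.0005 -0.0007]
[-0.     0.008  0.075] [-0.01  0.01 -0.01]
[-0.     0.008  0.075] [-0.01  0.01 -0.01]
[-0.     0.008  0.075] [-0.01  0.01 -0.01]
[-0.     0.007  0.075] [-0.01  0.01 -0.01]
[-0.001  0.007  0.075] [-0.01  0.01 -0.01]
n 6 step mm 10.583333333333334 turn [0. 0. 0.]
[ 0.    -0.     0.088] [0. 0. 0.]
[ 0.    -0.     0.088] [0. 0. 0.]
[ 0.    -0.     0.088] [0. 0. 0.]
[ 0.    -0.     0.088] [0. 0. 0.]
[ 0.    -0.     0.088] [0. 0. 0.]
[ 0.    -0.     0.088] [0. 0. 0.]
```

Call:
send_rows --deltas '[{"dx": 0,"dy": 0.008,"dz": 0.075,"ax": -0.01,"ay": 0.01,"az": -0.01,"gripper": 0},{"dx": 0,"dy": 0.008,"dz": 0.075,"ax": -0.01,"ay": 0.01,"az": -0.01,"gripper": 0},{"dx": 0,"dy": 0.008,"dz": 0.075,"ax": -0.01,"ay": 0,"az": 0,"gripper": 0},{"dx": 0,"dy": 0.007,"dz": 0.075,"ax": -0.01,"ay": 0,"az": 0,"gripper": 0},{"dx": 0,"dy": 0.007,"dz": 0.075,"ax": -0.01,"ay": 0,"az": 0,"gripper": 0},{"dx": 0,"dy": 0,"dz": 0.088,"ax": 0,"ay": 0,"az": 0,"gripper": 0},{"dx": 0,"dy": 0,"dz": 0.088,"ax": 0,"ay": 0,"az": 0,"gripper": 0},{"dx": 0,"dy": 0,"dz": 0.088,"ax": 0,"ay": 0,"az": 0,"gripper": 0},{"dx": 0,"dy": 0,"dz": 0.088,"ax": 0,"ay": 0,"az": 0,"gripper": 0},{"dx": 0,"dy": 0,"dz": 0.088,"ax": 0,"ay": 0,"az": 0,"gripper": 0}]'

```text
time: 15.1
ee_pos: [0.5201, 0.3549, 0.0574]
ee_rot: [-180.0, 0.0, 149.2]
ft_force: [0.2, -0.3, -0.2]
width: 0.0855
grip_force: 0.0
```

Call:
send_rows --deltas '[{"dx": 0,"dy": 0,"dz": 0.088,"ax": 0,"ay": 0,"az": 0,"gripper": 0},{"dx": 0,"dy": 0,"dz": 0,"ax": 0,"ay": 0,"az": 0,"gripper": 0.5},{"dx": 0,"dy": 0,"dz": 0,"ax": 0,"ay": 0,"az": 0,"gripper": 1},{"dx": 0,"dy": 0,"dz": 0,"ax": 0,"ay": 0,"az": 0,"gripper": 1},{"dx": 0,"dy": 0,"dz": 0,"ax": 0,"ay": 0,"az": 0,"gripper": 1},{"dx": 0,"dy": 0,"dz": 0,"ax": 0,"ay": 0,"az": 0,"gripper": 1},{"dx": 0,"dy": 0,"dz": 0,"ax": 0,"ay": 0,"az": 0,"gripper": 1},{"dx": 0,"dy": 0,"dz": 0,"ax": 0,"ay": 0,"az": 0,"gripper": 1}]'

```text
time: 15.77
ee_pos: [0.5204, 0.3552, 0.0487]
ee_rot: [180.0, 0.0, 149.2]
ft_force: [-0.5, -0.7, 4.3]
width: 0.009
grip_force: 59.7
```

```bash
python3 - <<'E'
from plan import *
tf()
im=imaging.read_camera('scene');c=im[240:330,320:430,::-1];c=cv2.resize(c,None,fx=6,fy=6,interpolation=cv2.INTER_CUBIC)
o=env.get_obs();a=np.radians(149)
for d in(-.038,0,.038):
    for z in(.072,):
        u=((proj('scene',o['ee_pos']*[1,1,0]+[d*np.cos(a),d*np.sin(a),z])[0]-[320,240]+.5)*6).astype(int);cv2.circle(c,tuple(int(v) for v in u),3,(0,0,255),1)
th=np.linspace(0,2*np.pi,73);P=np.c_[o['ee_pos'][0]+.0585*np.cos(th),o['ee_pos'][1]+.0585*np.sin(th),0*th+.04]
cv2.polylines(c,[((proj('scene',P)-[320,240]+.5)*6).astype(int)],True,(0,255,0),1)
cv2.imwrite('pics/s4.png',c)
E
```

```text
15.77 [0.5204 0.3552 0.0487] [180.    0.  149.2] F [-0.5 -0.7  4.3] w 0.009 59.73366737365723 q [-36.  54.  -5.  96.   7.  31.  14.]
in drum [-0.448   0.3223  0.1909] toolz.axis deg 24.96
F tool [ 0.1 -0.8 -4.3] M [ 0.17  0.06 -0.  ]
```

View pics/s4.png

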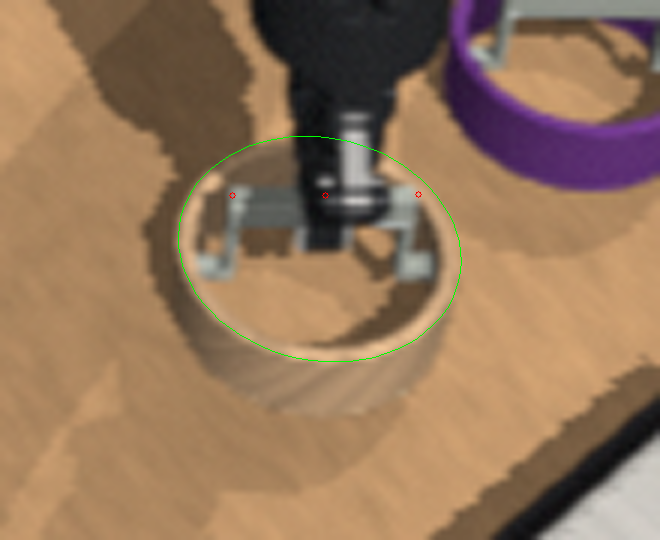

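The spacer is gripped centred: handle ends at (232,195) and (418,195), rim on the predicted circle within 1 px. Lifting and transferring.

Call:
send_rows --deltas '[{"dx": 0,"dy": 0,"dz": -0.1,"ax": 0,"ay": 0,"az": 0,"gripper": 1},{"dx": 0,"dy": 0,"dz": -0.2,"ax": 0,"ay": 0,"az": 0,"gripper": 1},{"dx": 0,"dy": 0,"dz": -0.28,"ax": 0,"ay": 0,"az": 0,"gripper": 1},{"dx": 0,"dy": 0,"dz": -0.28,"ax": 0,"ay": 0,"az": 0,"gripper": 1},{"dx": 0,"dy": 0,"dz": -0.28,"ax": 0,"ay": 0,"az": 0,"gripper": 1},{"dx": 0,"dy": 0,"dz": -0.28,"ax": 0,"ay": 0,"az": 0,"gripper": 1}]'

```text
time: 16.32
ee_pos: [0.5196, 0.3547, 0.2204]
ee_rot: [-179.9, 0.0, 149.2]
ft_force: [1.0, 0.0, -1.4]
width: 0.0086
grip_force: 58.8
```

```bash
python3 - <<'E'
from kin import *
from plan import *
tf();q=np.array(o['joint_positions']);sim(q,[(din(.28),dtool(266)),(din(.12),dtool(266)),(din(.065),dtool(266))])
plan(din(.28),dtool(266),26)
E
```

```text
16.32 [0.5196 0.3547 0.2204] [-179.9    0.   149.2] F [ 1.   0.  -1.4] w 0.0086 58.841646909713745 q [-35.  40.  -6.  90.   5.  50.  16.]
in drum [-0.3756  0.3213  0.3466] toolz.axis deg 24.97
F tool [-0.9  0.5  1.4] M [-0.05  0.03  0.01]
[ 11.  20. -20. 118.  47.  39. 132.] err mm 0.0 deg 0.0
[  7.  37.  -5. 122.  82.  21. 102.] err mm 0.0 deg 0.0
[ 10.  43.  -5. 121.  99.  21.  86.] err mm 0.0 deg 0.0
n 26 step mm 19.18230394795894 turn [ 0.0195 -0.0043 -0.0769]
[-0.078 -0.136 -0.031] [ 0.2  -0.04 -0.77]
[-0.067 -0.142 -0.028] [ 0.2  -0.04 -0.77]
[-0.056 -0.148 -0.025] [ 0.2  -0.04 -0.77]
[-0.045 -0.152 -0.022] [ 0.2  -0.04 -0.77]
[-0.033 -0.155 -0.019] [ 0.2  -0.04 -0.77]
[-0.021 -0.158 -0.016] [ 0.2  -0.04 -0.77]
[-0.009 -0.159 -0.013] [ 0.2  -0.04 -0.77]
[ 0.004 -0.16  -0.009] [ 0.2  -0.04 -0.77]
[ 0.016 -0.159 -0.006] [ 0.2  -0.04 -0.77]
[ 0.028 -0.157 -0.003] [ 0.2  -0.04 -0.77]
[ 0.04  -0.155 -0.   ] [ 0.2  -0.04 -0.77]
[ 0.052 -0.151  0.002] [ 0.2  -0.04 -0.77]
[ 0.063 -0.147  0.005] [ 0.2  -0.04 -0.77]
[ 0.074 -0.141  0.008] [ 0.2  -0.04 -0.77]
[ 0.085 -0.135  0.01 ] [ 0.2  -0.04 -0.77]
[ 0.095 -0.128  0.012] [ 0.2  -0.04 -0.77]
[ 0.105 -0.12   0.014] [ 0.2  -0.04 -0.77]
[ 0.114 -0.111  0.016] [ 0.2  -0.04 -0.77]
[ 0.122 -0.102  0.017] [ 0.2  -0.04 -0.77]
[ 0.129 -0.092  0.019] [ 0.2  -0.04 -0.77]
[ 0.136 -0.081  0.02 ] [ 0.2  -0.04 -0.77]
[ 0.142 -0.07   0.021] [ 0.2  -0.04 -0.77]
[ 0.147 -0.059  0.021] [ 0.2  -0.04 -0.77]
[ 0.151 -0.047  0.022] [ 0.2  -0.04 -0.77]
[ 0.155 -0.034  0.022] [ 0.2  -0.04 -0.77]
[ 0.157 -0.022  0.022] [ 0.2  -0.04 -0.77]
```

Call:
send_rows --deltas '[{"dx": -0.078,"dy": -0.136,"dz": -0.031,"ax": 0.2,"ay": -0.04,"az": -0.77,"gripper": 1},{"dx": -0.067,"dy": -0.142,"dz": -0.028,"ax": 0.2,"ay": -0.04,"az": -0.77,"gripper": 1},{"dx": -0.056,"dy": -0.148,"dz": -0.025,"ax": 0.2,"ay": -0.04,"az": -0.77,"gripper": 1},{"dx": -0.045,"dy": -0.152,"dz": -0.022,"ax": 0.2,"ay": -0.04,"az": -0.77,"gripper": 1},{"dx": -0.033,"dy": -0.155,"dz": -0.019,"ax": 0.2,"ay": -0.04,"az": -0.77,"gripper": 1},{"dx": -0.021,"dy": -0.158,"dz": -0.016,"ax": 0.2,"ay": -0.04,"az": -0.77,"gripper": 1},{"dx": -0.009,"dy": -0.159,"dz": -0.013,"ax": 0.2,"ay": -0.04,"az": -0.77,"gripper": 1},{"dx": 0.004,"dy": -0.16,"dz": -0.009,"ax": 0.2,"ay": -0.04,"az": -0.77,"gripper": 1},{"dx": 0.016,"dy": -0.159,"dz": -0.006,"ax": 0.2,"ay": -0.04,"az": -0.77,"gripper": 1}]'

```text
time: 17.07
ee_pos: [0.5168, 0.1847, 0.2532]
ee_rot: [-169.7, -1.6, -170.9]
ft_force: [1.1, -1.1, -0.3]
width: 0.0087
grip_force: 58.9
```

Call:
send_rows --deltas '[{"dx": 0.028,"dy": -0.157,"dz": -0.003,"ax": 0.2,"ay": -0.04,"az": -0.77,"gripper": 1},{"dx": 0.04,"dy": -0.155,"dz": 0,"ax": 0.2,"ay": -0.04,"az": -0.77,"gripper": 1},{"dx": 0.052,"dy": -0.151,"dz": 0.002,"ax": 0.2,"ay": -0.04,"az": -0.77,"gripper": 1},{"dx": 0.063,"dy": -0.147,"dz": 0.005,"ax": 0.2,"ay": -0.04,"az": -0.77,"gripper": 1},{"dx": 0.074,"dy": -0.141,"dz": 0.008,"ax": 0.2,"ay": -0.04,"az": -0.77,"gripper": 1},{"dx": 0.085,"dy": -0.135,"dz": 0.01,"ax": 0.2,"ay": -0.04,"az": -0.77,"gripper": 1},{"dx": 0.095,"dy": -0.128,"dz": 0.012,"ax": 0.2,"ay": -0.04,"az": -0.77,"gripper": 1},{"dx": 0.105,"dy": -0.12,"dz": 0.014,"ax": 0.2,"ay": -0.04,"az": -0.77,"gripper": 1}]'

```text
time: 17.73
ee_pos: [0.514, 0.0347, 0.2841]
ee_rot: [-163.3, -8.2, -136.1]
ft_force: [-0.1, 0.3, -2.8]
width: 0.0086
grip_force: 58.9
```

Call:
send_rows --deltas '[{"dx": 0.114,"dy": -0.111,"dz": 0.016,"ax": 0.2,"ay": -0.04,"az": -0.77,"gripper": 1},{"dx": 0.122,"dy": -0.102,"dz": 0.017,"ax": 0.2,"ay": -0.04,"az": -0.77,"gripper": 1},{"dx": 0.129,"dy": -0.092,"dz": 0.019,"ax": 0.2,"ay": -0.04,"az": -0.77,"gripper": 1},{"dx": 0.136,"dy": -0.081,"dz": 0.02,"ax": 0.2,"ay": -0.04,"az": -0.77,"gripper": 1},{"dx": 0.142,"dy": -0.07,"dz": 0.021,"ax": 0.2,"ay": -0.04,"az": -0.77,"gripper": 1},{"dx": 0.147,"dy": -0.059,"dz": 0.021,"ax": 0.2,"ay": -0.04,"az": -0.77,"gripper": 1},{"dx": 0.151,"dy": -0.047,"dz": 0.022,"ax": 0.2,"ay": -0.04,"az": -0.77,"gripper": 1},{"dx": 0.155,"dy": -0.034,"dz": 0.022,"ax": 0.2,"ay": -0.04,"az": -0.77,"gripper": 1},{"dx": 0.157,"dy": -0.022,"dz": 0.022,"ax": 0.2,"ay": -0.04,"az": -0.77,"gripper": 1},{"dx": 0,"dy": 0,"dz": 0,"ax": 0,"ay": 0,"az": 0,"gripper": 1}]'

```text
time: 18.57
ee_pos: [0.5089, -0.1387, 0.3199]
ee_rot: [-162.1, -18.7, -97.0]
ft_force: [0.5, -0.5, -1.8]
width: 0.0089
grip_force: 58.8
```

```bash
python3 - <<'E'
from kin import *
from plan import *
tf();q=np.array(o['joint_positions']);sim(q,[(din(.15),dtool(266)),(din(.065),dtool(266))])
plan(din(.14,.0005,-.0005),dtool(266),10)
E
```

```text
18.57 [ 0.5089 -0.1387  0.3199] [-162.1  -18.7  -97. ] F [ 0.5 -0.5 -1.8] w 0.0089 58.82475435733795 q [ 13.  20. -21. 118.  50.  40. 131.]
in drum [ 0.0028 -0.0041  0.2799] toolz.axis deg 1.03
F tool [-0.2 -0.   1.9] M [-0.52 -0.39  0.01]
[ 10.  34. -11. 122.  74.  25. 109.] err mm 0.0 deg 0.0
[ 12.  43.  -9. 122.  99.  23.  87.] err mm 0.0 deg 0.0
n 10 step mm 13.999596113916137 turn [ 0.0003 -0.0018  0.0002]
[-0.006 -0.001  0.117] [ 0.   -0.02  0.  ]
[-0.005 -0.001  0.117] [ 0.   -0.02  0.  ]
[-0.005 -0.001  0.117] [ 0.   -0.02  0.  ]
[-0.005 -0.001  0.117] [ 0.   -0.02  0.  ]
[-0.005 -0.001  0.117] [ 0.   -0.02  0.  ]
[-0.004 -0.001  0.117] [ 0.   -0.02  0.  ]
[-0.004 -0.001  0.117] [ 0.   -0.02  0.  ]
[-0.004 -0.001  0.117] [ 0.   -0.02  0.  ]
[-0.004 -0.001  0.117] [ 0.   -0.02  0.  ]
[-0.004 -0.001  0.117] [ 0.   -0.02  0.  ]
```

Call:
send_rows --deltas '[{"dx": -0.006,"dy": -0.001,"dz": 0.117,"ax": 0,"ay": -0.02,"az": 0,"gripper": 1},{"dx": -0.005,"dy": -0.001,"dz": 0.117,"ax": 0,"ay": -0.02,"az": 0,"gripper": 1},{"dx": -0.005,"dy": -0.001,"dz": 0.117,"ax": 0,"ay": -0.02,"az": 0,"gripper": 1},{"dx": -0.005,"dy": -0.001,"dz": 0.117,"ax": 0,"ay": -0.02,"az": 0,"gripper": 1},{"dx": -0.005,"dy": -0.001,"dz": 0.117,"ax": 0,"ay": -0.02,"az": 0,"gripper": 1},{"dx": -0.004,"dy": -0.001,"dz": 0.117,"ax": 0,"ay": -0.02,"az": 0,"gripper": 1},{"dx": -0.004,"dy": -0.001,"dz": 0.117,"ax": 0,"ay": -0.02,"az": 0,"gripper": 1},{"dx": -0.004,"dy": -0.001,"dz": 0.117,"ax": 0,"ay": -0.02,"az": 0,"gripper": 1},{"dx": -0.004,"dy": -0.001,"dz": 0.1,"ax": 0,"ay": -0.02,"az": 0,"gripper": 1},{"dx": 0,"dy": 0,"dz": 0.05,"ax": 0,"ay": 0,"az": 0,"gripper": 1}]'

```text
time: 19.4
ee_pos: [0.5482, -0.1712, 0.1989]
ee_rot: [-162.2, -17.4, -96.4]
ft_force: [-0.5, 0.0, -1.6]
width: 0.0086
grip_force: 58.8
```

```bash
python3 - <<'E'
from plan import *
tf()
plan(din(.075,.0005,-.0005),dtool(266),14)
E
```

```text
19.4 [ 0.5482 -0.1712  0.1989] [-162.2  -17.4  -96.4] F [-0.5  0.  -1.6] w 0.0086 58.79110872745514 q [ 10.  34. -12. 121.  73.  26. 110.]
in drum [-0.0029  0.0052  0.149 ] toolz.axis deg 0.37
F tool [-0.5  1.   1.3] M [-0.43 -0.44  0.01]
n 14 step mm 5.308572663110438 turn [0.0001 0.0004 0.0003]
[0.004 0.001 0.044] [0. 0. 0.]
[0.004 0.001 0.044] [0. 0. 0.]
[0.004 0.001 0.044] [0. 0. 0.]
[0.004 0.001 0.044] [0. 0. 0.]
[0.004 0.001 0.044] [0. 0. 0.]
[0.004 0.001 0.044] [0. 0. 0.]
[0.004 0.001 0.044] [0. 0. 0.]
[0.004 0.001 0.044] [0. 0. 0.]
[0.004 0.001 0.044] [0. 0. 0.]
[0.004 0.001 0.044] [0. 0. 0.]
[0.004 0.001 0.044] [0. 0. 0.]
[0.004 0.001 0.044] [0. 0. 0.]
[0.004 0.001 0.044] [0. 0. 0.]
[0.004 0.001 0.044] [0. 0. 0.]
```

Call:
send_rows --deltas '[{"dx": 0.028,"dy": 0.007,"dz": 0.02,"ax": 0,"ay": 0.03,"az": 0,"gripper": 1},{"dx": 0.028,"dy": 0.007,"dz": 0.02,"ax": 0,"ay": 0.03,"az": 0,"gripper": 1},{"dx": 0,"dy": 0,"dz": 0.02,"ax": 0,"ay": 0,"az": 0,"gripper": 1},{"dx": 0,"dy": 0,"dz": 0,"ax": 0,"ay": 0,"az": 0,"gripper": 1}]'

```text
time: 19.73
ee_pos: [0.548, -0.1801, 0.1951]
ee_rot: [-162.1, -17.8, -96.6]
ft_force: [-0.0, -0.0, -1.2]
width: 0.0086
grip_force: 58.8
```

```bash
python3 - <<'E'
from plan import *
tf()
plan(din(.1,.0005,-.0005),dtool(266),8)
E
```

```text
19.73 [ 0.548  -0.1801  0.1951] [-162.1  -17.8  -96.6] F [-0.  -0.  -1.2] w 0.0086 58.80797624588013 q [ 10.  35. -11. 121.  75.  25. 109.]
in drum [ 0.0016 -0.0007  0.1428] toolz.axis deg 0.02
F tool [-0.3  0.4  1.1] M [-0.46 -0.5   0.01]
n 8 step mm 5.352892991919903 turn [-0.      0.      0.0005]
[-0.001  0.001  0.045] [-0.    0.    0.01]
[-0.001  0.001  0.045] [-0.    0.    0.01]
[-0.001  0.001  0.045] [-0.    0.    0.01]
[-0.001  0.001  0.045] [-0.    0.    0.01]
[-0.001  0.001  0.045] [-0.    0.    0.01]
[-0.001  0.001  0.045] [-0.    0.    0.01]
[-0.001  0.001  0.045] [-0.    0.    0.01]
[-0.001  0.001  0.045] [-0.    0.    0.01]
```

Call:
send_rows --deltas '[{"dx": -0.001,"dy": 0.001,"dz": 0.045,"ax": 0,"ay": 0,"az": 0,"gripper": 1},{"dx": -0.001,"dy": 0.001,"dz": 0.045,"ax": 0,"ay": 0,"az": 0,"gripper": 1},{"dx": -0.001,"dy": 0.001,"dz": 0.045,"ax": 0,"ay": 0,"az": 0,"gripper": 1},{"dx": -0.001,"dy": 0.001,"dz": 0.045,"ax": 0,"ay": 0,"az": 0,"gripper": 1},{"dx": -0.001,"dy": 0.001,"dz": 0.045,"ax": 0,"ay": 0,"az": 0,"gripper": 1},{"dx": -0.001,"dy": 0.001,"dz": 0.045,"ax": 0,"ay": 0,"az": 0,"gripper": 1},{"dx": -0.001,"dy": 0.001,"dz": 0.045,"ax": 0,"ay": 0,"az": 0,"gripper": 1},{"dx": -0.001,"dy": 0.001,"dz": 0.045,"ax": 0,"ay": 0,"az": 0,"gripper": 1},{"dx": 0,"dy": 0,"dz": 0,"ax": 0,"ay": 0,"az": 0,"gripper": 1}]'

```text
time: 20.48
ee_pos: [0.5587, -0.1931, 0.1538]
ee_rot: [-162.2, -17.8, -96.5]
ft_force: [-0.2, -0.2, -1.5]
width: 0.0086
grip_force: 58.8
```

```bash
python3 - <<'E'
from plan import *
tf()
plan(din(.072,.0005,-.0005),dtool(266),8)
E
```

```text
20.48 [ 0.5587 -0.1931  0.1538] [-162.2  -17.8  -96.5] F [-0.2 -0.2 -1.5] w 0.0086 58.80941033363342 q [ 10.  40.  -9. 121.  86.  23.  99.]
in drum [-0.0006 -0.0008  0.0982] toolz.axis deg 0.1
F tool [-0.2  0.7  1.4] M [-0.52 -0.46  0.03]
n 8 step mm 3.280376145131654 turn [0.0002 0.0001 0.0007]
[ 0.001 -0.001  0.027] [0.   0.   0.01]
[ 0.001 -0.001  0.027] [0.   0.   0.01]
[ 0.001 -0.001  0.027] [0.   0.   0.01]
[ 0.001 -0.001  0.027] [0.   0.   0.01]
[ 0.001 -0.001  0.027] [0.   0.   0.01]
[ 0.001 -0.001  0.027] [0.   0.   0.01]
[ 0.001 -0.001  0.027] [0.   0.   0.01]
[ 0.001 -0.001  0.027] [0.   0.   0.01]
```

Call:
send_rows --deltas '[{"dx": 0.001,"dy": -0.001,"dz": 0.027,"ax": 0,"ay": 0,"az": 0,"gripper": 1},{"dx": 0.001,"dy": -0.001,"dz": 0.027,"ax": 0,"ay": 0,"az": 0,"gripper": 1},{"dx": 0.001,"dy": -0.001,"dz": 0.027,"ax": 0,"ay": 0,"az": 0,"gripper": 1},{"dx": 0.001,"dy": -0.001,"dz": 0.027,"ax": 0,"ay": 0,"az": 0,"gripper": 1},{"dx": 0.001,"dy": -0.001,"dz": 0.027,"ax": 0,"ay": 0,"az": 0,"gripper": 1},{"dx": 0.001,"dy": -0.001,"dz": 0.027,"ax": 0,"ay": 0,"az": 0,"gripper": 1},{"dx": 0.001,"dy": -0.001,"dz": 0.027,"ax": 0,"ay": 0,"az": 0,"gripper": 1},{"dx": 0.001,"dy": -0.001,"dz": 0.02,"ax": 0,"ay": 0,"az": 0,"gripper": 1},{"dx": 0,"dy": 0,"dz": 0,"ax": 0,"ay": 0,"az": 0,"gripper": 1}]'

```text
time: 21.23
ee_pos: [0.5665, -0.2021, 0.1324]
ee_rot: [-162.2, -17.8, -96.5]
ft_force: [0.1, -0.5, -1.9]
width: 0.0085
grip_force: 58.8
```

Call:
send_rows --deltas '[{"dx": 0,"dy": 0,"dz": 0.0125,"ax": 0,"ay": 0,"az": 0,"gripper": 1},{"dx": 0,"dy": 0,"dz": 0.0125,"ax": 0,"ay": 0,"az": 0,"gripper": 1},{"dx": 0,"dy": 0,"dz": 0.0125,"ax": 0,"ay": 0,"az": 0,"gripper": 1},{"dx": 0,"dy": 0,"dz": 0,"ax": 0,"ay": 0,"az": 0,"gripper": 1}]'

```text
time: 21.57
ee_pos: [0.5678, -0.2034, 0.1287]
ee_rot: [-162.1, -17.8, -96.5]
ft_force: [0.1, -0.4, -1.2]
width: 0.0089
grip_force: 58.8
```

```bash
python3 -c "
from plan import *
tf()"
```

```text
21.57 [ 0.5678 -0.2034  0.1287] [-162.1  -17.8  -96.5] F [ 0.1 -0.4 -1.2] w 0.0089 58.83584797382355 q [ 11.  43.  -9. 120.  93.  23.  93.]
in drum [ 0.0012 -0.0005  0.0696] toolz.axis deg 0.03
F tool [0.  0.2 1.2] M [-0.42 -0.43  0.  ]
```

Call:
send_rows --deltas '[{"dx": 0,"dy": 0,"dz": 0.01,"ax": 0,"ay": 0,"az": 0,"gripper": 1},{"dx": 0,"dy": 0,"dz": 0.01,"ax": 0,"ay": 0,"az": 0,"gripper": 1},{"dx": 0,"dy": 0,"dz": 0,"ax": 0,"ay": 0,"az": 0,"gripper": 1}]'

```text
time: 21.82
ee_pos: [0.5686, -0.204, 0.1266]
ee_rot: [-162.1, -17.8, -96.5]
ft_force: [-0.3, -0.8, -1.7]
width: 0.0088
grip_force: 59.0
```

Call:
send_rows --deltas '[{"dx": 0,"dy": 0,"dz": 0.008,"ax": 0,"ay": 0,"az": 0,"gripper": 1},{"dx": 0,"dy": 0,"dz": 0,"ax": 0,"ay": 0,"az": 0,"gripper": 1}]'

```text
time: 21.98
ee_pos: [0.5686, -0.204, 0.1265]
ee_rot: [-162.1, -17.8, -96.5]
ft_force: [-3.5, 2.7, 5.4]
width: 0.009
grip_force: 60.1
```

```bash
python3 -c "
from plan import *
tf()"
```

```text
21.98 [ 0.5686 -0.204   0.1265] [-162.1  -17.8  -96.5] F [-3.5  2.7  5.4] w 0.009 60.11830508708954 q [ 12.  43.  -9. 120.  93.  23.  92.]
in drum [ 0.0012 -0.0002  0.0673] toolz.axis deg 0.06
F tool [-0.5  1.8 -6.8] M [-0.67 -0.38 -0.02]
```

Contact at 67.3 mm (66.7 expected), so the spacer is home. Releasing.

Call:
send_rows --deltas '[{"dx": 0,"dy": 0,"dz": 0,"ax": 0,"ay": 0,"az": 0,"gripper": 0.75},{"dx": 0,"dy": 0,"dz": 0,"ax": 0,"ay": 0,"az": 0,"gripper": 0.7},{"dx": 0,"dy": 0,"dz": 0,"ax": 0,"ay": 0,"az": 0,"gripper": 0.6},{"dx": 0,"dy": 0,"dz": 0,"ax": 0,"ay": 0,"az": 0,"gripper": 0.6},{"dx": 0,"dy": 0,"dz": 0,"ax": 0,"ay": 0,"az": 0,"gripper": 0.6}]'

```text
time: 22.4
ee_pos: [0.5688, -0.2045, 0.1258]
ee_rot: [-162.1, -17.8, -96.5]
ft_force: [0.0, -0.2, 0.5]
width: 0.0341
grip_force: 0.0
```

Call:
send_rows --deltas '[{"dx": 0,"dy": 0,"dz": -0.05,"ax": 0,"ay": 0,"az": 0,"gripper": 0.6},{"dx": 0,"dy": 0,"dz": -0.1,"ax": 0,"ay": 0,"az": 0,"gripper": 0.6},{"dx": 0,"dy": 0,"dz": -0.16,"ax": 0,"ay": 0,"az": 0,"gripper": 0.6},{"dx": 0,"dy": 0,"dz": -0.2,"ax": 0,"ay": 0,"az": 0,"gripper": 0.6},{"dx": 0,"dy": 0,"dz": -0.2,"ax": 0,"ay": 0,"az": 0,"gripper": 0.6},{"dx": 0,"dy": 0,"dz": -0.2,"ax": 0,"ay": 0,"az": 0,"gripper": 0.4},{"dx": 0,"dy": 0,"dz": -0.2,"ax": 0,"ay": 0,"az": 0,"gripper": 0.2},{"dx": 0,"dy": 0,"dz": -0.2,"ax": 0,"ay": 0,"az": 0,"gripper": 0},{"dx": 0,"dy": 0,"dz": 0,"ax": 0,"ay": 0,"az": 0,"gripper": 0}]'

```text
time: 23.15
ee_pos: [0.527, -0.1516, 0.2724]
ee_rot: [-161.8, -17.7, -96.5]
ft_force: [0.2, -0.1, -0.3]
width: 0.0804
grip_force: 0.0
```

```bash
python3 - <<'E'
from kin import *
from plan import *
tf();q=np.array(o['joint_positions']);P=np.array([.667,.1105,.16])
for y in(156,):
    sim(q,[(P,tool(y)),(P-[0,0,.12],tool(y)),(P+[0,0,.08],tool(y)),(din(.25),dtool(266)),(din(.095),dtool(266))])
plan(P,tool(156),20)
E
```

```text
23.15 [ 0.527  -0.1516  0.2724] [-161.8  -17.7  -96.5] F [ 0.2 -0.1 -0.3] w 0.0804 0.0 q [ 11.  25. -16. 120.  57.  32. 125.]
in drum [0.0022 0.0015 0.2278] toolz.axis deg 0.4
F tool [-0.  -0.1  0.4] M [-0.34 -0.33  0.02]
[-6. 46. -7. 89.  7. 46. 49.] err mm 0.0 deg 0.0
[-7. 54. -6. 92.  9. 34. 48.] err mm 0.0 deg 0.0
[-6. 41. -8. 85.  6. 54. 50.] err mm 0.0 deg 0.0
[ 12.  23. -19. 119.  53.  35. 128.] err mm 0.0 deg 0.0
[  9.  40.  -6. 122.  90.  21.  94.] err mm 0.0 deg 0.0
n 20 step mm 15.885835499089836 turn [-0.0254  0.0043  0.0945]
[-0.124 -0.04   0.023] [-0.25  0.04  0.95]
[-0.127 -0.029  0.022] [-0.25  0.04  0.95]
[-0.13  -0.017  0.021] [-0.25  0.04  0.95]
[-0.131 -0.006  0.02 ] [-0.25  0.04  0.95]
[-0.131  0.006  0.019] [-0.25  0.04  0.95]
[-0.13   0.018  0.019] [-0.25  0.04  0.95]
[-0.128  0.03   0.019] [-0.25  0.04  0.95]
[-0.124  0.041  0.02 ] [-0.25  0.04  0.95]
[-0.12   0.052  0.02 ] [-0.25  0.04  0.95]
[-0.115  0.063  0.021] [-0.25  0.04  0.95]
[-0.108  0.073  0.022] [-0.25  0.04  0.95]
[-0.101  0.082  0.024] [-0.25  0.04  0.95]
[-0.093  0.091  0.026] [-0.25  0.04  0.95]
[-0.084  0.098  0.028] [-0.25  0.04  0.95]
[-0.075  0.105  0.03 ] [-0.25  0.04  0.95]
[-0.065  0.111  0.032] [-0.25  0.04  0.95]
[-0.054  0.116  0.035] [-0.25  0.04  0.95]
[-0.043  0.119  0.038] [-0.25  0.04  0.95]
[-0.032  0.122  0.041] [-0.25  0.04  0.95]
[-0.02   0.123  0.044] [-0.25  0.04  0.95]
```

Call:
send_rows --deltas '[{"dx": -0.124,"dy": -0.04,"dz": 0.023,"ax": -0.25,"ay": 0.04,"az": 0.95,"gripper": 0},{"dx": -0.127,"dy": -0.029,"dz": 0.022,"ax": -0.25,"ay": 0.04,"az": 0.95,"gripper": 0},{"dx": -0.13,"dy": -0.017,"dz": 0.021,"ax": -0.25,"ay": 0.04,"az": 0.95,"gripper": 0},{"dx": -0.131,"dy": -0.006,"dz": 0.02,"ax": -0.25,"ay": 0.04,"az": 0.95,"gripper": 0},{"dx": -0.131,"dy": 0.006,"dz": 0.019,"ax": -0.25,"ay": 0.04,"az": 0.95,"gripper": 0},{"dx": -0.13,"dy": 0.018,"dz": 0.019,"ax": -0.25,"ay": 0.04,"az": 0.95,"gripper": 0},{"dx": -0.128,"dy": 0.03,"dz": 0.019,"ax": -0.25,"ay": 0.04,"az": 0.95,"gripper": 0},{"dx": -0.124,"dy": 0.041,"dz": 0.02,"ax": -0.25,"ay": 0.04,"az": 0.95,"gripper": 0},{"dx": -0.12,"dy": 0.052,"dz": 0.02,"ax": -0.25,"ay": 0.04,"az": 0.95,"gripper": 0},{"dx": -0.115,"dy": 0.063,"dz": 0.021,"ax": -0.25,"ay": 0.04,"az": 0.95,"gripper": 0}]'

```text
time: 23.98
ee_pos: [0.5965, -0.0218, 0.2113]
ee_rot: [-166.6, -4.3, -150.6]
ft_force: [-0.4, 0.6, 0.1]
width: 0.0858
grip_force: 0.0
```

Call:
send_rows --deltas '[{"dx": -0.108,"dy": 0.073,"dz": 0.022,"ax": -0.25,"ay": 0.04,"az": 0.95,"gripper": 0},{"dx": -0.101,"dy": 0.082,"dz": 0.024,"ax": -0.25,"ay": 0.04,"az": 0.95,"gripper": 0},{"dx": -0.093,"dy": 0.091,"dz": 0.026,"ax": -0.25,"ay": 0.04,"az": 0.95,"gripper": 0},{"dx": -0.084,"dy": 0.098,"dz": 0.028,"ax": -0.25,"ay": 0.04,"az": 0.95,"gripper": 0},{"dx": -0.075,"dy": 0.105,"dz": 0.03,"ax": -0.25,"ay": 0.04,"az": 0.95,"gripper": 0},{"dx": -0.065,"dy": 0.111,"dz": 0.032,"ax": -0.25,"ay": 0.04,"az": 0.95,"gripper": 0},{"dx": -0.054,"dy": 0.116,"dz": 0.035,"ax": -0.25,"ay": 0.04,"az": 0.95,"gripper": 0},{"dx": -0.043,"dy": 0.119,"dz": 0.038,"ax": -0.25,"ay": 0.04,"az": 0.95,"gripper": 0},{"dx": -0.032,"dy": 0.122,"dz": 0.041,"ax": -0.25,"ay": 0.04,"az": 0.95,"gripper": 0},{"dx": -0.02,"dy": 0.123,"dz": 0.044,"ax": -0.25,"ay": 0.04,"az": 0.95,"gripper": 0}]'

```text
time: 24.82
ee_pos: [0.6675, 0.1082, 0.1549]
ee_rot: [-179.9, 0.2, 155.2]
ft_force: [0.4, -0.2, -0.2]
width: 0.0851
grip_force: 0.0
```

```bash
python3 - <<'E'
from plan import *
tf();s=plan([.667,.1105,.11],tool(156),5);plan([.667,.1105,.038],tool(156),7,s)
E
```

```text
24.82 [0.6675 0.1082 0.1549] [-179.9    0.2  155.2] F [ 0.4 -0.2 -0.2] w 0.0851 0.0 q [-10.  48.  -6.  84.   6.  48.  47.]
in drum [-0.1459  0.2762  0.1672] toolz.axis deg 24.81
F tool [-0.4 -0.   0.2] M [-0.04 -0.01 -0.01]
n 5 step mm 8.997710966266412 turn [-0.0002  0.0007 -0.0029]
[0.003 0.003 0.075] [-0.    0.01 -0.03]
[0.003 0.003 0.075] [-0.    0.01 -0.03]
[0.003 0.003 0.075] [-0.    0.01 -0.03]
[0.002 0.003 0.075] [-0.    0.01 -0.03]
[0.002 0.003 0.075] [-0.    0.01 -0.03]
n 7 step mm 10.285714285714286 turn [0. 0. 0.]
[ 0.    -0.     0.086] [0. 0. 0.]
[ 0.    -0.     0.086] [0. 0. 0.]
[ 0.    -0.     0.086] [0. 0. 0.]
[ 0.    -0.     0.086] [0. 0. 0.]
[ 0.    -0.     0.086] [0. 0. 0.]
[ 0.    -0.     0.086] [0. 0. 0.]
[ 0.    -0.     0.086] [0. 0. 0.]
```

Call:
send_rows --deltas '[{"dx": 0.003,"dy": 0.003,"dz": 0.075,"ax": 0,"ay": 0.01,"az": -0.03,"gripper": 0},{"dx": 0.003,"dy": 0.003,"dz": 0.075,"ax": 0,"ay": 0.01,"az": -0.03,"gripper": 0},{"dx": 0.003,"dy": 0.003,"dz": 0.075,"ax": 0,"ay": 0.01,"az": -0.03,"gripper": 0},{"dx": 0.002,"dy": 0.003,"dz": 0.075,"ax": 0,"ay": 0,"az": -0.03,"gripper": 0},{"dx": 0.002,"dy": 0.003,"dz": 0.075,"ax": 0,"ay": 0,"az": -0.03,"gripper": 0},{"dx": 0,"dy": 0,"dz": 0.086,"ax": 0,"ay": 0,"az": 0,"gripper": 0},{"dx": 0,"dy": 0,"dz": 0.086,"ax": 0,"ay": 0,"az": 0,"gripper": 0},{"dx": 0,"dy": 0,"dz": 0.086,"ax": 0,"ay": 0,"az": 0,"gripper": 0},{"dx": 0,"dy": 0,"dz": 0.086,"ax": 0,"ay": 0,"az": 0,"gripper": 0},{"dx": 0,"dy": 0,"dz": 0.086,"ax": 0,"ay": 0,"az": 0,"gripper": 0}]'

```text
time: 25.65
ee_pos: [0.6667, 0.11, 0.0581]
ee_rot: [-179.9, 0.0, 156.3]
ft_force: [-0.3, 0.3, -0.4]
width: 0.0853
grip_force: 0.0
```

Call:
send_rows --deltas '[{"dx": 0,"dy": 0,"dz": 0.086,"ax": 0,"ay": 0,"az": 0,"gripper": 0},{"dx": 0,"dy": 0,"dz": 0.086,"ax": 0,"ay": 0,"az": 0,"gripper": 0},{"dx": 0,"dy": 0,"dz": 0,"ax": 0,"ay": 0,"az": 0,"gripper": 0.5},{"dx": 0,"dy": 0,"dz": 0,"ax": 0,"ay": 0,"az": 0,"gripper": 1},{"dx": 0,"dy": 0,"dz": 0,"ax": 0,"ay": 0,"az": 0,"gripper": 1},{"dx": 0,"dy": 0,"dz": 0,"ax": 0,"ay": 0,"az": 0,"gripper": 1},{"dx": 0,"dy": 0,"dz": 0,"ax": 0,"ay": 0,"az": 0,"gripper": 1},{"dx": 0,"dy": 0,"dz": 0,"ax": 0,"ay": 0,"az": 0,"gripper": 1},{"dx": 0,"dy": 0,"dz": 0,"ax": 0,"ay": 0,"az": 0,"gripper": 1}]'

```text
time: 26.4
ee_pos: [0.6674, 0.1103, 0.0394]
ee_rot: [-180.0, 0.1, 156.3]
ft_force: [-0.5, 0.4, 3.6]
width: 0.0089
grip_force: 59.7
```

```bash
python3 - <<'E'
from plan import *
tf()
im=imaging.read_camera('scene');x0,y0=225,110
c=im[y0:y0+170,x0:x0+120,::-1];c=cv2.resize(c,None,fx=3.5,fy=3.5,interpolation=cv2.INTER_CUBIC)
c=im[200:280,225:335,::-1];c=cv2.resize(c,None,fx=6,fy=6,interpolation=cv2.INTER_CUBIC)
o=env.get_obs();a=np.radians(o['ee_rot'][2])
for d in(-.048,0,.048):
    u=((proj('scene',o['ee_pos']*[1,1,0]+[d*np.cos(a),d*np.sin(a),.064])[0]-[225,200]+.5)*6).astype(int);cv2.circle(c,tuple(int(v) for v in u),3,(0,0,255),1)
th=np.linspace(0,2*np.pi,73);P=np.c_[o['ee_pos'][0]+.072*np.cos(th),o['ee_pos'][1]+.072*np.sin(th),0*th+.025]
cv2.polylines(c,[((proj('scene',P)-[225,200]+.5)*6).astype(int)],True,(0,255,0),1)
cv2.imwrite('pics/s5.png',c)
E
```

```text
26.4 [0.6674 0.1103 0.0394] [-1.800e+02  1.000e-01  1.563e+02] F [-0.5  0.4  3.6] w 0.0089 59.724077582359314 q [-11.  57.  -5.  87.   8.  36.  47.]
in drum [-0.1963  0.2775  0.0633] toolz.axis deg 24.9
F tool [ 0.6  0.1 -3.6] M [-0.08 -0.07  0.02]
```

View pics/s5.png

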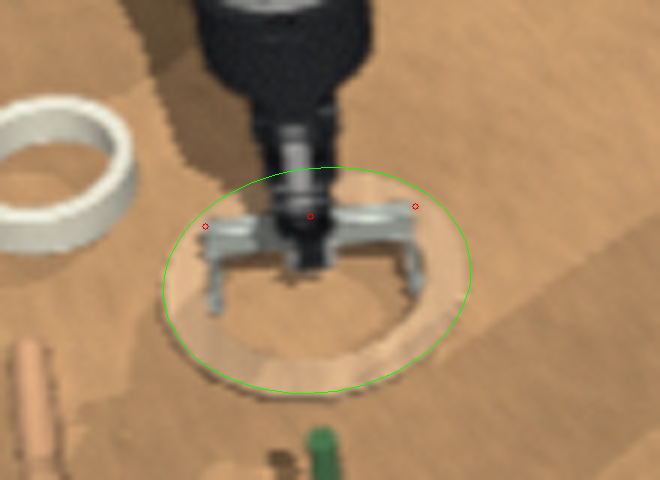

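The collar is gripped centred: flange on the predicted circle, handle ends at (205,226) and (415,206). Lifting.

Call:
send_rows --deltas '[{"dx": 0,"dy": 0,"dz": -0.1,"ax": 0,"ay": 0,"az": 0,"gripper": 1},{"dx": 0,"dy": 0,"dz": -0.2,"ax": 0,"ay": 0,"az": 0,"gripper": 1},{"dx": 0,"dy": 0,"dz": -0.28,"ax": 0,"ay": 0,"az": 0,"gripper": 1},{"dx": 0,"dy": 0,"dz": -0.28,"ax": 0,"ay": 0,"az": 0,"gripper": 1},{"dx": 0,"dy": 0,"dz": -0.28,"ax": 0,"ay": 0,"az": 0,"gripper": 1},{"dx": 0,"dy": 0,"dz": -0.28,"ax": 0,"ay": 0,"az": 0,"gripper": 1}]'

```text
time: 26.95
ee_pos: [0.6659, 0.11, 0.2108]
ee_rot: [-179.9, -0.0, 156.3]
ft_force: [0.3, 0.2, -2.2]
width: 0.0091
grip_force: 58.9
```

```bash
python3 - <<'E'
from kin import *
from plan import *
tf();q=np.array(o['joint_positions']);sim(q,[(din(.26),dtool(266)),(din(.095),dtool(266))])
plan(din(.26),dtool(266),24)
E
```

```text
26.95 [0.6659 0.11   0.2108] [-179.9   -0.   156.3] F [ 0.3  0.2 -2.2] w 0.0091 58.88115048408508 q [-10.  45.  -6.  81.   6.  54.  48.]
in drum [-0.1245  0.2761  0.2189] toolz.axis deg 24.95
F tool [-0.2  0.3  2.2] M [-0.03 -0.03  0.  ]
[ 13.  23. -20. 119.  52.  37. 129.] err mm 0.0 deg 0.0
[ 11.  39. -10. 124.  91.  24.  93.] err mm 0.0 deg 0.0
n 24 step mm 12.735050183257156 turn [ 0.0209 -0.0033 -0.0783]
[ 0.013 -0.101 -0.031] [ 0.21 -0.03 -0.78]
[ 0.021 -0.1   -0.029] [ 0.21 -0.03 -0.78]
[ 0.028 -0.099 -0.027] [ 0.21 -0.03 -0.78]
[ 0.036 -0.097 -0.025] [ 0.21 -0.03 -0.78]
[ 0.043 -0.094 -0.023] [ 0.21 -0.03 -0.78]
[ 0.05  -0.091 -0.021] [ 0.21 -0.03 -0.78]
[ 0.057 -0.087 -0.02 ] [ 0.21 -0.03 -0.78]
[ 0.064 -0.083 -0.018] [ 0.21 -0.03 -0.78]
[ 0.07  -0.078 -0.017] [ 0.21 -0.03 -0.78]
[ 0.076 -0.073 -0.015] [ 0.21 -0.03 -0.78]
[ 0.081 -0.067 -0.014] [ 0.21 -0.03 -0.78]
[ 0.086 -0.06  -0.013] [ 0.21 -0.03 -0.78]
[ 0.091 -0.054 -0.012] [ 0.21 -0.03 -0.78]
[ 0.095 -0.047 -0.011] [ 0.21 -0.03 -0.78]
[ 0.098 -0.039 -0.011] [ 0.21 -0.03 -0.78]
[ 0.101 -0.032 -0.01 ] [ 0.21 -0.03 -0.78]
[ 0.103 -0.024 -0.01 ] [ 0.21 -0.03 -0.78]
[ 0.104 -0.016 -0.01 ] [ 0.21 -0.03 -0.78]
[ 0.105 -0.008 -0.01 ] [ 0.21 -0.03 -0.78]
[ 0.106 -0.    -0.01 ] [ 0.21 -0.03 -0.78]
[ 0.105  0.008 -0.011] [ 0.21 -0.03 -0.78]
[ 0.104  0.016 -0.012] [ 0.21 -0.03 -0.78]
[ 0.103  0.024 -0.012] [ 0.21 -0.03 -0.78]
[ 0.1    0.031 -0.013] [ 0.21 -0.03 -0.78]
```

Call:
send_rows --deltas '[{"dx": 0.013,"dy": -0.101,"dz": -0.031,"ax": 0.21,"ay": -0.03,"az": -0.78,"gripper": 1},{"dx": 0.021,"dy": -0.1,"dz": -0.029,"ax": 0.21,"ay": -0.03,"az": -0.78,"gripper": 1},{"dx": 0.028,"dy": -0.099,"dz": -0.027,"ax": 0.21,"ay": -0.03,"az": -0.78,"gripper": 1},{"dx": 0.036,"dy": -0.097,"dz": -0.025,"ax": 0.21,"ay": -0.03,"az": -0.78,"gripper": 1},{"dx": 0.043,"dy": -0.094,"dz": -0.023,"ax": 0.21,"ay": -0.03,"az": -0.78,"gripper": 1},{"dx": 0.05,"dy": -0.091,"dz": -0.021,"ax": 0.21,"ay": -0.03,"az": -0.78,"gripper": 1},{"dx": 0.057,"dy": -0.087,"dz": -0.02,"ax": 0.21,"ay": -0.03,"az": -0.78,"gripper": 1},{"dx": 0.064,"dy": -0.083,"dz": -0.018,"ax": 0.21,"ay": -0.03,"az": -0.78,"gripper": 1}]'

```text
time: 27.62
ee_pos: [0.6158, 0.0261, 0.2394]
ee_rot: [-170.4, -1.7, -167.8]
ft_force: [-0.0, -0.1, -2.0]
width: 0.0086
grip_force: 58.9
```

Call:
send_rows --deltas '[{"dx": 0.07,"dy": -0.078,"dz": -0.017,"ax": 0.21,"ay": -0.03,"az": -0.78,"gripper": 1},{"dx": 0.076,"dy": -0.073,"dz": -0.015,"ax": 0.21,"ay": -0.03,"az": -0.78,"gripper": 1},{"dx": 0.081,"dy": -0.067,"dz": -0.014,"ax": 0.21,"ay": -0.03,"az": -0.78,"gripper": 1},{"dx": 0.086,"dy": -0.06,"dz": -0.013,"ax": 0.21,"ay": -0.03,"az": -0.78,"gripper": 1},{"dx": 0.091,"dy": -0.054,"dz": -0.012,"ax": 0.21,"ay": -0.03,"az": -0.78,"gripper": 1},{"dx": 0.095,"dy": -0.047,"dz": -0.011,"ax": 0.21,"ay": -0.03,"az": -0.78,"gripper": 1},{"dx": 0.098,"dy": -0.039,"dz": -0.011,"ax": 0.21,"ay": -0.03,"az": -0.78,"gripper": 1},{"dx": 0.101,"dy": -0.032,"dz": -0.01,"ax": 0.21,"ay": -0.03,"az": -0.78,"gripper": 1}]'

```text
time: 28.28
ee_pos: [0.5654, -0.0573, 0.2694]
ee_rot: [-163.7, -8.6, -132.5]
ft_force: [-0.7, -0.2, -3.2]
width: 0.0091
grip_force: 58.9
```

Call:
send_rows --deltas '[{"dx": 0.103,"dy": -0.024,"dz": -0.01,"ax": 0.21,"ay": -0.03,"az": -0.78,"gripper": 1},{"dx": 0.104,"dy": -0.016,"dz": -0.01,"ax": 0.21,"ay": -0.03,"az": -0.78,"gripper": 1},{"dx": 0.105,"dy": -0.008,"dz": -0.01,"ax": 0.21,"ay": -0.03,"az": -0.78,"gripper": 1},{"dx": 0.106,"dy": 0,"dz": -0.01,"ax": 0.21,"ay": -0.03,"az": -0.78,"gripper": 1},{"dx": 0.105,"dy": 0.008,"dz": -0.011,"ax": 0.21,"ay": -0.03,"az": -0.78,"gripper": 1},{"dx": 0.104,"dy": 0.016,"dz": -0.012,"ax": 0.21,"ay": -0.03,"az": -0.78,"gripper": 1},{"dx": 0.103,"dy": 0.024,"dz": -0.012,"ax": 0.21,"ay": -0.03,"az": -0.78,"gripper": 1},{"dx": 0.1,"dy": 0.031,"dz": -0.013,"ax": 0.21,"ay": -0.03,"az": -0.78,"gripper": 1},{"dx": 0,"dy": 0,"dz": 0,"ax": 0,"ay": 0,"az": 0,"gripper": 1},{"dx": 0,"dy": 0,"dz": 0,"ax": 0,"ay": 0,"az": 0,"gripper": 1}]'

```text
time: 29.12
ee_pos: [0.515, -0.1404, 0.2995]
ee_rot: [-162.1, -17.9, -97.5]
ft_force: [0.5, 0.7, -2.2]
width: 0.0086
grip_force: 58.9
```

```bash
python3 - <<'E'
from kin import *
from plan import *
tf();q=np.array(o['joint_positions']);sim(q,[(din(.095),dtool(266))])
plan(din(.14,.0008,-.0005),dtool(266),10)
E
```

```text
29.12 [ 0.515  -0.1404  0.2995] [-162.1  -17.9  -97.5] F [ 0.5  0.7 -2.2] w 0.0086 58.91079783439636 q [ 12.  23. -19. 119.  52.  37. 128.]
in drum [-0.0011 -0.0004  0.2592] toolz.axis deg 0.5
F tool [-1.4  0.2  1.9] M [-0.41 -0.54 -0.03]
[ 10.  39.  -8. 123.  91.  22.  93.] err mm 0.0 deg 0.0
n 10 step mm 11.91792286316697 turn [ 0.0005 -0.0007 -0.0009]
[ 0.    -0.002  0.099] [ 0.01 -0.01 -0.01]
[ 0.001 -0.002  0.099] [ 0.01 -0.01 -0.01]
[ 0.001 -0.001  0.099] [ 0.01 -0.01 -0.01]
[ 0.001 -0.001  0.099] [ 0.01 -0.01 -0.01]
[ 0.001 -0.001  0.099] [ 0.01 -0.01 -0.01]
[ 0.001 -0.001  0.099] [ 0.01 -0.01 -0.01]
[ 0.001 -0.001  0.099] [ 0.01 -0.01 -0.01]
[ 0.001 -0.001  0.099] [ 0.01 -0.01 -0.01]
[ 0.001 -0.001  0.099] [ 0.01 -0.01 -0.01]
[ 0.001 -0.001  0.099] [ 0.01 -0.01 -0.01]
```

Call:
send_rows --deltas '[{"dx": 0,"dy": -0.002,"dz": 0.099,"ax": 0.01,"ay": -0.01,"az": -0.01,"gripper": 1},{"dx": 0.001,"dy": -0.002,"dz": 0.099,"ax": 0.01,"ay": -0.01,"az": -0.01,"gripper": 1},{"dx": 0.001,"dy": -0.001,"dz": 0.099,"ax": 0.01,"ay": -0.01,"az": -0.01,"gripper": 1},{"dx": 0.001,"dy": -0.001,"dz": 0.099,"ax": 0.01,"ay": -0.01,"az": -0.01,"gripper": 1},{"dx": 0.001,"dy": -0.001,"dz": 0.099,"ax": 0.01,"ay": -0.01,"az": -0.01,"gripper": 1},{"dx": 0.001,"dy": -0.001,"dz": 0.099,"ax": 0.01,"ay": -0.01,"az": -0.01,"gripper": 1},{"dx": 0.001,"dy": -0.001,"dz": 0.099,"ax": 0.01,"ay": -0.01,"az": -0.01,"gripper": 1},{"dx": 0.001,"dy": -0.001,"dz": 0.099,"ax": 0,"ay": 0,"az": 0,"gripper": 1},{"dx": 0.001,"dy": -0.001,"dz": 0.099,"ax": 0,"ay": 0,"az": 0,"gripper": 1},{"dx": 0,"dy": 0,"dz": 0,"ax": 0,"ay": 0,"az": 0,"gripper": 1}]'

```text
time: 29.95
ee_pos: [0.5466, -0.175, 0.201]
ee_rot: [-162.0, -17.6, -96.8]
ft_force: [-0.0, -0.6, -1.5]
width: 0.0092
grip_force: 58.9
```

```bash
python3 - <<'E'
from plan import *
tf()
plan(din(.123,.0008,-.0005),dtool(266),6)
E
```

```text
29.95 [ 0.5466 -0.175   0.201 ] [-162.   -17.6  -96.8] F [-0.  -0.6 -1.5] w 0.0092 58.88905942440033 q [  9.  34. -10. 121.  73.  25. 111.]
in drum [-0.0003  0.0015  0.1502] toolz.axis deg 0.09
F tool [0.1 0.5 1.5] M [-0.49 -0.47  0.01]
n 6 step mm 4.545069834132135 turn [-0.0001  0.0002  0.0001]
[0.003 0.001 0.038] [-0.  0.  0.]
[0.003 0.001 0.038] [-0.  0.  0.]
[0.003 0.001 0.038] [-0.  0.  0.]
[0.003 0.001 0.038] [-0.  0.  0.]
[0.003 0.001 0.038] [-0.  0.  0.]
[0.003 0.001 0.038] [-0.  0.  0.]
```

Call:
send_rows --deltas '[{"dx": 0.006,"dy": 0.002,"dz": 0.038,"ax": 0,"ay": 0,"az": 0,"gripper": 1},{"dx": 0.006,"dy": 0.002,"dz": 0.038,"ax": 0,"ay": 0,"az": 0,"gripper": 1},{"dx": 0.004,"dy": 0.001,"dz": 0.038,"ax": 0,"ay": 0,"az": 0,"gripper": 1},{"dx": 0,"dy": 0,"dz": 0.038,"ax": 0,"ay": 0,"az": 0,"gripper": 1},{"dx": 0,"dy": 0,"dz": 0.038,"ax": 0,"ay": 0,"az": 0,"gripper": 1},{"dx": 0,"dy": 0,"dz": 0.038,"ax": 0,"ay": 0,"az": 0,"gripper": 1},{"dx": 0,"dy": 0,"dz": 0,"ax": 0,"ay": 0,"az": 0,"gripper": 1}]'

```text
time: 30.53
ee_pos: [0.5525, -0.1865, 0.1777]
ee_rot: [-162.0, -17.7, -96.7]
ft_force: [0.3, 0.6, -2.4]
width: 0.009
grip_force: 58.9
```

```bash
python3 - <<'E'
from plan import *
tf()
plan(din(.102,.0008,-.0005),dtool(266),10)
E
```

```text
30.53 [ 0.5525 -0.1865  0.1777] [-162.   -17.7  -96.7] F [ 0.3  0.6 -2.4] w 0.009 58.877352476119995 q [  9.  37.  -8. 121.  80.  23. 105.]
in drum [ 0.0014 -0.0013  0.1237] toolz.axis deg 0.1
F tool [-1.4  0.4  2.1] M [-0.54 -0.5  -0.02]
n 10 step mm 2.175219860126163 turn [-0.0002  0.0001  0.0001]
[-0.001 -0.     0.018] [-0.  0.  0.]
[-0.001 -0.     0.018] [-0.  0.  0.]
[-0.001 -0.     0.018] [-0.  0.  0.]
[-0.001 -0.     0.018] [-0.  0.  0.]
[-0.001 -0.     0.018] [-0.  0.  0.]
[-0.001 -0.     0.018] [-0.  0.  0.]
[-0.001 -0.     0.018] [-0.  0.  0.]
[-0.001 -0.     0.018] [-0.  0.  0.]
[-0.001 -0.     0.018] [-0.  0.  0.]
[-0.001 -0.     0.018] [-0.  0.  0.]
```

Call:
send_rows --deltas '[{"dx": -0.001,"dy": 0,"dz": 0.018,"ax": 0,"ay": 0,"az": 0,"gripper": 1},{"dx": -0.001,"dy": 0,"dz": 0.018,"ax": 0,"ay": 0,"az": 0,"gripper": 1},{"dx": -0.001,"dy": 0,"dz": 0.018,"ax": 0,"ay": 0,"az": 0,"gripper": 1},{"dx": -0.001,"dy": 0,"dz": 0.018,"ax": 0,"ay": 0,"az": 0,"gripper": 1},{"dx": -0.001,"dy": 0,"dz": 0.018,"ax": 0,"ay": 0,"az": 0,"gripper": 1},{"dx": -0.001,"dy": 0,"dz": 0.018,"ax": 0,"ay": 0,"az": 0,"gripper": 1},{"dx": -0.001,"dy": 0,"dz": 0.018,"ax": 0,"ay": 0,"az": 0,"gripper": 1},{"dx": -0.001,"dy": 0,"dz": 0.018,"ax": 0,"ay": 0,"az": 0,"gripper": 1},{"dx": -0.001,"dy": 0,"dz": 0.018,"ax": 0,"ay": 0,"az": 0,"gripper": 1},{"dx": 0,"dy": 0,"dz": 0.01,"ax": 0,"ay": 0,"az": 0,"gripper": 1}]'

```text
time: 31.37
ee_pos: [0.5585, -0.1919, 0.1592]
ee_rot: [-161.9, -17.7, -96.7]
ft_force: [-0.5, -0.0, -1.8]
width: 0.0083
grip_force: 58.9
```

Call:
send_rows --deltas '[{"dx": 0,"dy": 0,"dz": 0.01,"ax": 0,"ay": 0,"az": 0,"gripper": 1},{"dx": 0,"dy": 0,"dz": 0,"ax": 0,"ay": 0,"az": 0,"gripper": 1}]'

```text
time: 31.53
ee_pos: [0.5587, -0.1923, 0.1581]
ee_rot: [-161.9, -17.7, -96.7]
ft_force: [0.0, -0.5, -2.4]
width: 0.009
grip_force: 58.9
```

```bash
python3 -c "
from plan import *
tf()"
```

```text
31.53 [ 0.5587 -0.1923  0.1581] [-161.9  -17.7  -96.7] F [ 0.  -0.5 -2.4] w 0.009 58.89545738697052 q [  9.  39.  -7. 121.  85.  22.  99.]
in drum [ 0.0007 -0.0003  0.1024] toolz.axis deg 0.14
F tool [-0.3  0.7  2.3] M [-0.46 -0.45 -0.01]
```

Call:
send_rows --deltas '[{"dx": 0,"dy": 0,"dz": 0.01,"ax": 0,"ay": 0,"az": 0,"gripper": 1},{"dx": 0,"dy": 0,"dz": 0.01,"ax": 0,"ay": 0,"az": 0,"gripper": 1},{"dx": 0,"dy": 0,"dz": 0.01,"ax": 0,"ay": 0,"az": 0,"gripper": 1},{"dx": 0,"dy": 0,"dz": 0,"ax": 0,"ay": 0,"az": 0,"gripper": 1}]'

```text
time: 31.87
ee_pos: [0.5597, -0.1935, 0.1549]
ee_rot: [-161.9, -17.7, -96.7]
ft_force: [-0.8, 0.8, -3.3]
width: 0.0086
grip_force: 58.9
```

Call:
send_rows --deltas '[{"dx": 0,"dy": 0,"dz": 0.01,"ax": 0,"ay": 0,"az": 0,"gripper": 1},{"dx": 0,"dy": 0,"dz": 0,"ax": 0,"ay": 0,"az": 0,"gripper": 1}]'

```text
time: 32.03
ee_pos: [0.5602, -0.1937, 0.1542]
ee_rot: [-161.9, -17.7, -96.7]
ft_force: [0.7, 0.2, -0.6]
width: 0.0086
grip_force: 59.1
```

```bash
python3 -c "
from plan import *
tf()"
```

```text
32.03 [ 0.5602 -0.1937  0.1542] [-161.9  -17.7  -96.7] F [ 0.7  0.2 -0.6] w 0.0086 59.08289909362793 q [ 10.  40.  -7. 121.  87.  22.  98.]
in drum [ 0.0009 -0.0001  0.098 ] toolz.axis deg 0.18
F tool [-0.4 -0.5  0.7] M [-0.45 -0.49 -0.02]
```

One more small press, then release and retract.

Call:
send_rows --deltas '[{"dx": 0,"dy": 0,"dz": 0.007,"ax": 0,"ay": 0,"az": 0,"gripper": 1},{"dx": 0,"dy": 0,"dz": 0,"ax": 0,"ay": 0,"az": 0,"gripper": 1}]'

```text
time: 32.2
ee_pos: [0.5603, -0.1937, 0.1542]
ee_rot: [-161.9, -17.7, -96.7]
ft_force: [-3.4, 3.8, 7.4]
width: 0.0089
grip_force: 60.5
```

```bash
python3 -c "
from plan import *
tf()"
```

```text
32.2 [ 0.5603 -0.1937  0.1542] [-161.9  -17.7  -96.7] F [-3.4  3.8  7.4] w 0.0089 60.534642934799194 q [ 10.  40.  -7. 121.  87.  22.  98.]
in drum [ 0.0009 -0.      0.098 ] toolz.axis deg 0.21
F tool [-0.9  1.1 -8.8] M [-0.71 -0.32  0.03]
```

Firm contact at 98.0 mm (97.4 expected), so the collar is home.

Call:
send_rows --deltas '[{"dx": 0,"dy": 0,"dz": 0,"ax": 0,"ay": 0,"az": 0,"gripper": 0.75},{"dx": 0,"dy": 0,"dz": 0,"ax": 0,"ay": 0,"az": 0,"gripper": 0.7},{"dx": 0,"dy": 0,"dz": 0,"ax": 0,"ay": 0,"az": 0,"gripper": 0.6},{"dx": 0,"dy": 0,"dz": 0,"ax": 0,"ay": 0,"az": 0,"gripper": 0.6},{"dx": 0,"dy": 0,"dz": 0,"ax": 0,"ay": 0,"az": 0,"gripper": 0.6}]'

```text
time: 32.62
ee_pos: [0.5604, -0.1942, 0.1533]
ee_rot: [-161.9, -17.7, -96.8]
ft_force: [1.0, 0.7, 0.1]
width: 0.0342
grip_force: 0.0
```

Call:
send_rows --deltas '[{"dx": 0,"dy": 0,"dz": -0.05,"ax": 0,"ay": 0,"az": 0,"gripper": 0.6},{"dx": 0,"dy": 0,"dz": -0.1,"ax": 0,"ay": 0,"az": 0,"gripper": 0.6},{"dx": 0,"dy": 0,"dz": -0.16,"ax": 0,"ay": 0,"az": 0,"gripper": 0.6},{"dx": 0,"dy": 0,"dz": -0.2,"ax": 0,"ay": 0,"az": 0,"gripper": 0.6},{"dx": 0,"dy": 0,"dz": -0.2,"ax": 0,"ay": 0,"az": 0,"gripper": 0.6},{"dx": 0,"dy": 0,"dz": -0.2,"ax": 0,"ay": 0,"az": 0,"gripper": 0.6},{"dx": 0,"dy": 0,"dz": -0.1,"ax": 0,"ay": 0,"az": 0,"gripper": 0.6},{"dx": 0,"dy": 0,"dz": 0,"ax": 0,"ay": 0,"az": 0,"gripper": 0.6},{"dx": 0,"dy": 0,"dz": 0,"ax": 0,"ay": 0,"az": 0,"gripper": 0.6}]'

```text
time: 33.37
ee_pos: [0.5273, -0.1551, 0.2634]
ee_rot: [-161.9, -17.7, -96.8]
ft_force: [-0.2, -0.8, -0.2]
width: 0.0339
grip_force: 0.0
```

```bash
python3 - <<'E'
from plan import *
tf()
# check the collar flange from the scene view: handle mask centre vs expected
im=imaging.read_camera('scene').astype(int);r,b=im[:,:,0],im[:,:,2]
th=np.linspace(0,2*np.pi,73)
P=O+(A@np.array([.067*np.cos(th),.067*np.sin(th),0*th+.083])).T
u=np.round(proj('scene',P)).astype(int);v=(r-b)[u[:,1],u[:,0]];print('wood-coloured fraction on expected flange top',(v>30).mean())
P=O+(A@np.array([.0735*np.cos(th),.0735*np.sin(th),0*th+.09])).T
u=np.round(proj('scene',P)).astype(int);print(v[::6])
E
```

```text
33.37 [ 0.5273 -0.1551  0.2634] [-161.9  -17.7  -96.8] F [-0.2 -0.8 -0.2] w 0.0339 0.0 q [ 10.  26. -15. 120.  58.  31. 123.]
in drum [ 0.001  -0.0005  0.2184] toolz.axis deg 0.21
F tool [0.7 0.3 0.3] M [-0.27 -0.32 -0.05]
wood-coloured fraction on expected flange top 0.9315068493150684
[82 81 76 82 81 84 77 76 78 76  5 82 82]
```

The flange is wood-coloured all round at its seated place, apart from one spot that the arm may be hiding. Handing in.

```bash
python3 -c "
from bench import env
print(env.hand_in())"
```

```text
the job is handed in; nothing more can be done
None
```

I loaded the sieve, spacer and collar into the drum in that order, each lowered square until it touched within 1 mm of its expected seated height and then released, and handed the job in at about 33 s; the hand-in returned no verdict.

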